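Tidy the wardrobe ledge: carousel and slant-front case

TASK

Tidy the ledge. Turn the carousel by its rim pegs until the long empty tray faces the steel pointer at its front, and only then stand every roll-on bottle upright in that tray; with all of them in, turn the carousel on, bottles riding along, until the brass key dish faces the pointer. Also, whenever suits you, pull down the flap of the slant-front plywood case, lay the steel hip flask flat on the floor of the case, and push the flap back up fully shut; do not disturb the other things on the ledge.

Things in the scene. Friction and masses are not known exactly. Their poses are not given: they have to be found in the camera images.
- carousel (a joint): angle of the carousel disc in its foot, rad, counter-clockwise seen from above; the long tray faces the pointer at 0, the brass dish faces it at -2.094 (and both again every 2 pi either way; no stop is met within three turns either way from zero). It turns stiffly (0.12 N m of friction, under 2 N at the rim), never springs back, and stays where it is left
- axis (a point): centre of the carousel disc on its upper face, 40 mm above the ledge; the axes turn with the disc, -x points at the long tray. The disc is 300 mm in diameter. The brass key dish (90 mm across, 16 mm high) is at 120 degrees counter-clockwise from the tray, a lidded white jar (63 mm across, 65 mm high) at 120 degrees clockwise, both 85 mm from the centre
- peg1 (a point): top centre of one of three dark upright wooden pegs to push the disc round by, 14 mm in diameter, 42 mm tall from the disc to this point (82 mm above the ledge), fixed on the disc 136 mm from its centre, 68 degrees counter-clockwise from the tray, seen from above
- peg2 (a point): top centre of one of three dark upright wooden pegs to push the disc round by, 14 mm in diameter, 42 mm tall from the disc to this point (82 mm above the ledge), fixed on the disc 136 mm from its centre, opposite the tray
- peg3 (a point): top centre of one of three dark upright wooden pegs to push the disc round by, 14 mm in diameter, 42 mm tall from the disc to this point (82 mm above the ledge), fixed on the disc 136 mm from its centre, 68 degrees clockwise from the tray, seen from above
- pointer (a point): the place on the foot, at the disc's rim, that is the front of the carousel: a thin steel upright tab, 10 mm wide and 48 mm tall, stands 13 mm outside it. Fixed; seen from the disc's centre it lies roughly towards the robot's side
- tray_mark (a point): point on the disc's rim, 150 mm from its centre, in the middle of the long tray's direction; the tray faces front when this is at the pointer
- dish_mark (a point): point on the disc's rim, 150 mm from its centre, in the middle of the brass dish's direction; the dish faces front when this is at the pointer
- tray (a point): centre of the long tray's inner floor, 43 mm above the ledge, 78 mm from the disc's centre; inside it is 56 mm along its x (radial, +x to the disc's centre) and 154 mm along its y (along the rim), walls 3 mm thick and 18 mm high above the inner floor: room for three bottles side by side about 50 mm apart
- roll1_mid (a point): one of two or three like roll-on deodorant bottles (the number varies; absent ones read None), an upright cylinder 42 mm in diameter and 80 mm tall, amber glass with a thick heavy base (slides rather than topples) and a white domed cap, 120 g, standing on the ledge; this point is on its axis at half height (40 mm up), z along the bottle towards the cap
- roll2_mid (a point): one of two or three like roll-on deodorant bottles (the number varies; absent ones read None), an upright cylinder 42 mm in diameter and 80 mm tall, amber glass with a thick heavy base (slides rather than topples) and a white domed cap, 120 g, standing on the ledge; this point is on its axis at half height (40 mm up), z along the bottle towards the cap
- roll3_mid (a point): one of two or three like roll-on deodorant bottles (the number varies; absent ones read None), an upright cylinder 42 mm in diameter and 80 mm tall, amber glass with a thick heavy base (slides rather than topples) and a white domed cap, 120 g, standing on the ledge; this point is on its axis at half height (40 mm up), z along the bottle towards the cap
- flask_mid (a point): stainless steel hip flask lying flat on the ledge: body 80 mm long (x), 58 mm wide (y), 20 mm thick (z), with a 17 mm round cap sticking out 14 mm further at +x; 160 g; this point is the centre of the body, 10 mm above what it lies on
- flap (a joint): angle of the case's flap, rad: 0 shut (sloping up and away from the robot at 35 degrees from level), 1.66 fully down (a stop; it then leans 40 degrees past upright towards the robot's side). Stiff hinge: it stays at any angle; about 2 to 3 N at the knob moves it
- hinge (a point): middle of the flap's hinge line on the lower front edge of the slant-front plywood case, 32 mm above the ledge; the hinge line is along y, x points from front to back of the case. The flap is 200 mm wide and reaches 148 mm from the hinge
- knob (a point): centre of the flap's grip: a dark wooden barrel 22 mm in diameter and 30 mm long, its axis parallel to the hinge line, on a thin stem beyond the middle of the flap's free edge, 180 mm from the hinge and 32 mm beyond the edge; can be pinched by its flat ends from above at every flap angle. From the hinge its direction rises at (35 degrees + 1.3 degrees + flap angle) above the case's +x
- case_in (a point): centre of the case's inner floor, 5 mm above the ledge; inside the case is 120 mm along x (front to back) and 190 mm along y; walls 5 mm thick: front wall 30 mm tall, back wall 112 mm tall, sides sloping between them (all above the ledge)
- comb: bystander: wooden comb lying flat, 38 x 150 x 8 mm, near the robot; leave alone
- acrylic: bystander: closed clear acrylic box with sliding lid, 94 x 134 x 45 mm; leave alone
- spray: bystander: bare aluminium can, 48 mm in diameter, 150 mm tall; leave alone
- mug: bystander: white mug, 80 mm across, 90 mm tall; leave alone
- tin: bystander: flat round aluminium tin, 70 mm across, 22 mm high; leave alone
- soap: bystander: cardboard soap box, 75 x 50 x 30 mm; leave alone
Mind the look-alikes: they are no part of the job. What is shaped like the part that bears roll1_mid but black is not meant. Leave any turquoise look-alike of the part that bears roll2_mid alone.

How it is judged (in metres and radians):
On the way, in this order (a step that is already met when the one before it is completed fails the run):
1. the long tray faces the pointer (horizontal distance between tray_mark and pointer below 0.025 m and velocity of joint carousel between -0.1 and 0.1 rad/s), for 0.2 s.
2. every bottle stands upright in the tray, let go, while the tray faces the pointer (x of roll1_mid in the frame of tray between -0.03 and 0.03 m and y of roll1_mid in the frame of tray between -0.08 and 0.08 m and z of roll1_mid in the frame of tray between 0.033 and 0.047 m and angle between each of roll1_mid, roll2_mid, roll3_mid's own z axis and vertical below 0.15 rad and x of roll2_mid in the frame of tray between -0.03 and 0.03 m and y of roll2_mid in the frame of tray between -0.08 and 0.08 m and z of roll2_mid in the frame of tray between 0.033 and 0.047 m and x of roll3_mid in the frame of tray between -0.03 and 0.03 m and y of roll3_mid in the frame of tray between -0.08 and 0.08 m and z of roll3_mid in the frame of tray between 0.033 and 0.047 m and horizontal distance between tray_mark and pointer below 0.032 m and distance between the grasp point and roll1_mid above 0.05 m and distance between the grasp point and roll2_mid above 0.05 m and distance between the grasp point and roll3_mid above 0.05 m), for 0.2 s.
At the end, for the whole second after the job is handed in: The brass dish's mark is within 25 mm of the pointer and the carousel is still; every present bottle stands upright (within 0.15 rad) on the floor of the long tray; the flask lies flat (within 0.15 rad) on the floor inside the case; the flap is shut to within 0.06 rad. All at rest (horizontal distance between dish_mark and pointer below 0.025 m and velocity of joint carousel between -0.05 and 0.05 rad/s and x of roll1_mid in the frame of tray between -0.03 and 0.03 m and y of roll1_mid in the frame of tray between -0.08 and 0.08 m and z of roll1_mid in the frame of tray between 0.033 and 0.047 m and angle between each of roll1_mid, roll2_mid, roll3_mid, flask_mid's own z axis and vertical below 0.15 rad and x of roll2_mid in the frame of tray between -0.03 and 0.03 m and y of roll2_mid in the frame of tray between -0.08 and 0.08 m and z of roll2_mid in the frame of tray between 0.033 and 0.047 m and x of roll3_mid in the frame of tray between -0.03 and 0.03 m and y of roll3_mid in the frame of tray between -0.08 and 0.08 m and z of roll3_mid in the frame of tray between 0.033 and 0.047 m and x of flask_mid in the frame of case_in between -0.05 and 0.05 m and y of flask_mid in the frame of case_in between -0.08 and 0.08 m and z of flask_mid in the frame of case_in between 0.005 and 0.016 m and value of joint flap below 0.06 rad); the robot touches nothing.
It fails at once if a bystander (comb, acrylic box, can, mug, tin or soap box) is pushed more than 40 mm from its place, or tipped over (distance of any of comb, acrylic, spray, mug, tin, soap from where it was at the start of the episode above 0.04 m or angle between any of comb, acrylic, spray, mug, tin, soap's own z axis and vertical above 0.5 rad).
Of roll1, roll2, roll3 only 2 to 3 are there at a start; the rules pass over those that are not, and their reading is None.
At some moment in a run one of roll1, roll2, roll3, flask may be knocked a few centimetres aside while the robot is not near it.
It also fails if it takes over 210 s, if anything falls off the work surface, if the arm or the gripper's body presses on something with over 40 N, if the wrist force passes 120 N, or if a joint passes its speed limit or range.

ROBOT

A 6-joint arm with a two-finger parallel gripper is mounted at the origin on the work surface. World frame = base frame: x ahead of the robot, y to its left, z up, the work surface at z = 0. Lengths are in m, angles in degrees, forces in N, time in s.
With the tool pointing down it reaches from about 0.35 to 0.875 m from the base axis. Payload 4.2 kg.
Tool frame: the origin (TCP) lies between the finger pads; the fingertips stand 19 mm ahead of it and the grasp point (between the pads) is the TCP; z points along the fingers, y is the line along which they close (so a half turn about z gives the same grasp; the last joint's range is limited). The gripper opens to 87 mm and grips with 3 to 60 N. Pads are 19 mm wide; open, the fingers measure 117 mm over their backs; the gripper's body (75 mm by 190 mm) begins 51 mm behind the grasp point.
Start: joints at [-54.626, 22.042, 0.453, 0, -68.411, -14.817], TCP at [0.219, -0.585, 0.242] pointing down, gripper open.
Joint ranges: [-179.83, 179.83], [-69.29, 118.12], [-61.27, 80.66], [-181.25, 117.63], [-171.15, -9.14], [-177.46, 177.46]. Speed limits (degrees/s): [159.86, 159.86, 180, 180, 180, 180].

INTERFACE

Orientations are given as a 3x3 rotation matrix whose columns are the frame's x, y, z axes.
In Python, from station import r gives the robot as it stands.
- The arm moves only by the tool drive_tool, never from a script. Its argument "steps" is one flat list of numbers, 7 for each row, row after row: the turn, a rotation vector about the tool's x, y, z in rad, then the shift along the tool's x, y, z in m, then the opening, from 0 (shut) to 1 (fully open). A call has 1 to 10 rows; each row shifts and turns the commanded pose from where the row before left it, along the tool's axes as they then stand; what a row does not reach is not made up. A row lasts 1/12 s, in which the tool goes at most 41.7 mm and 7.16 degrees, less where a joint would pass 70% of its speed; a pose out of reach is approached as far as the arm can. A call is refused whole if a number of a shift passes 0.0417 or a number of a turn 0.125, either way. A call with a gripper value outside its range is refused whole. The fingers move at their own pace and stop on an object; the grip force is fixed at half the most. Time passes only in rows, so rows that do not move let the fingers close. It gives the time, the measured TCP pose, the force, the opening and the grip force at its end, in the units of the state.
- r.sense(): the state, without advancing time (a new reading comes with each control period).
- r.capture(name): name is "scene" or "top" or "wrist"; returns the picture (384x512x3 uint8, blue, green, red); there is no depth.
- r.camera_params(name): a dict with "camera_matrix" (3x3 intrinsics, pixels), "k1" (the pictures are not rectified: a ray, as slopes to the right and down, at radius r is drawn at 1 + k1 r^2 times it, then the intrinsics apply), "extrinsics" (4x4, takes a point from world to camera coordinates). Camera axes: x right, y down, z forward; pixel columns grow to the right and rows downward; lengths in m; the calibration is good to about 2 mm. A picture is of the moment at which its call begins: read the wrist's pose just before it. camera_params takes no time and is no camera call; for the wrist camera it gives the pose at the moment of the call.
- r.finish_job(): hands the job in; it is judged then, once.
The state is a dict: "time_s": time; "joints": joint angles; "joint_velocities": joint speeds; "effort": joint torques, N m; "tcp_pos": TCP position; "ee_rot": TCP orientation; "wrist_force": force on the tool from outside, world axes, zero at the start; "moment": the same for the moment, N m; "gripper_width": opening from 0.0 (shut) to 1.0 (fully open); "gripper_force": force on a finger pad.
Only numpy, scipy, OpenCV 4.12 (cv2) and the standard library are available. Lean on these libraries where they do the work, as an engineer would, in place of code of your own. Each camera call takes 0.05 s, during which the arm holds its last target. There are 200 camera calls.

## Working session

There is one attempt and no reset: what is moved stays moved. The work goes in short steps, Python scripts to look and compute and a tool call to move; the robot and the scene stay as the last step left them, time stands still between calls to the robot, and variables do not carry over. Pictures are saved under pics/ and viewed, at most 14 in all, crops included, and the job is handed in when it is done.

Besides the shell and the picture viewer there is one more tool, called after ">>>" by a JSON object that holds its "op" and its "data", one argument or row to a line. drive_tool: Moves the arm, as the interface text tells. Its arguments: {"type":"object","properties":{"steps":{"type":"array"}},"required":["steps"]}

```bash
ls; mkdir -p pics
python3 - <<'E'
from station import r
import cv2,numpy as np
s=r.sense();print(s)
for n in("scene","top"):
    im=r.capture(n);cv2.imwrite(f"pics/{n}0.png",im)
    p=r.camera_params(n);print(n,p)
a=[cv2.imread(f"pics/{n}0.png") for n in("scene","top")]
E
```

```text
pics
{'time_s': 0.0, 'joints': array([-5.46263510e+01,  2.20911425e+01,  3.79650258e-01, -3.06317552e-02,
       -6.84096988e+01, -1.48176399e+01]), 'joint_velocities': array([-0.05918667, -0.00537923, -0.04765591,  0.05056068, -0.0364051 ,
        0.08864586]), 'effort': array([ 9.20502462e-04, -3.90667927e+01,  1.87405801e+01,  4.22004104e+00,
        1.08268214e-02, -1.99803740e-04]), 'tcp_pos': array([ 0.21929378, -0.58466798,  0.24045039]), 'ee_rot': array([[-9.36398615e-01, -3.50937264e-01, -8.19118443e-04],
       [-3.50938215e-01,  9.36396454e-01,  2.01244924e-03],
       [ 6.07761746e-05,  2.17191464e-03, -9.99997640e-01]]), 'wrist_force': array([-0.00514169, -0.44835075, -0.32256879]), 'moment': array([-0.0191656 , -0.03184847, -0.0275069 ]), 'gripper_force': 0.0, 'gripper_width': 1.0022731994942609}
scene {'camera_matrix': array([[376.86807039,   0.        , 256.85044429],
       [  0.        , 376.86807039, 188.64015752],
       [  0.        ,   0.        ,   1.        ]]), 'k1': -0.12411472530477381, 'extrinsics': array([[ 0.20655082,  0.97833596,  0.01398244, -0.09297086],
       [ 0.64838224, -0.12615914, -0.75078915, -0.29127891],
       [-0.73276001,  0.16414209, -0.66039393,  1.60342719],
       [ 0.        ,  0.        ,  0.        ,  1.        ]])}
top {'camera_matrix': array([[449.85133435,   0.        , 262.69101999],
       [  0.        , 449.85133435, 189.19840014],
       [  0.        ,   0.        ,   1.        ]]), 'k1': -0.05927887848782525, 'extrinsics': array([[ 2.45621087e-02, -9.99691337e-01,  3.73263460e-03,
        -2.67713235e-02],
       [-9.84644822e-01, -2.48375953e-02, -1.72793719e-01,
         5.48981138e-01],
       [ 1.72833093e-01,  5.68858764e-04, -9.84950962e-01,
         1.51052054e+00],
       [ 0.00000000e+00,  0.00000000e+00,  0.00000000e+00,
         1.00000000e+00]])}
```

Run:
```python
import cv2
for n in("scene","top"):
    cv2.imwrite(f"pics/{n}0b.png",cv2.resize(cv2.imread(f"pics/{n}0.png"),(800,600),interpolation=cv2.INTER_CUBIC))
```

```text
(no output)
```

View pics/scene0b.png

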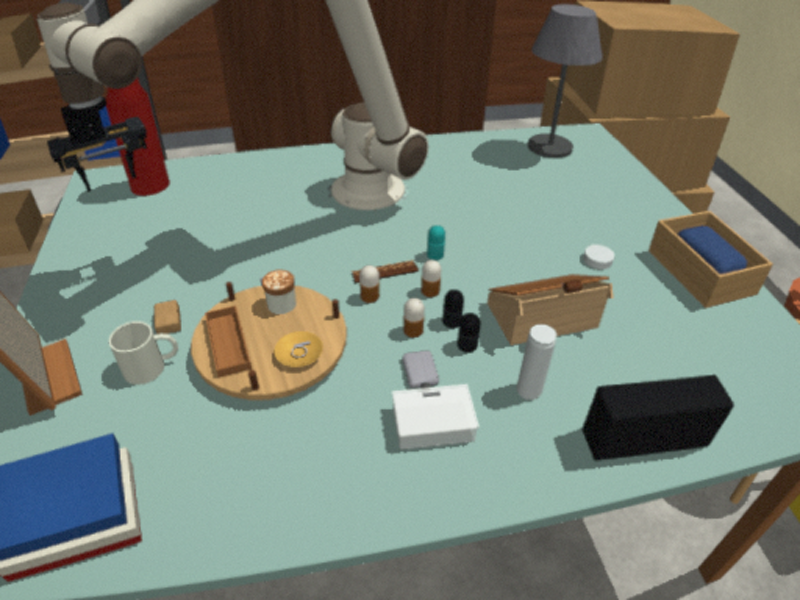

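View pics/top0b.png

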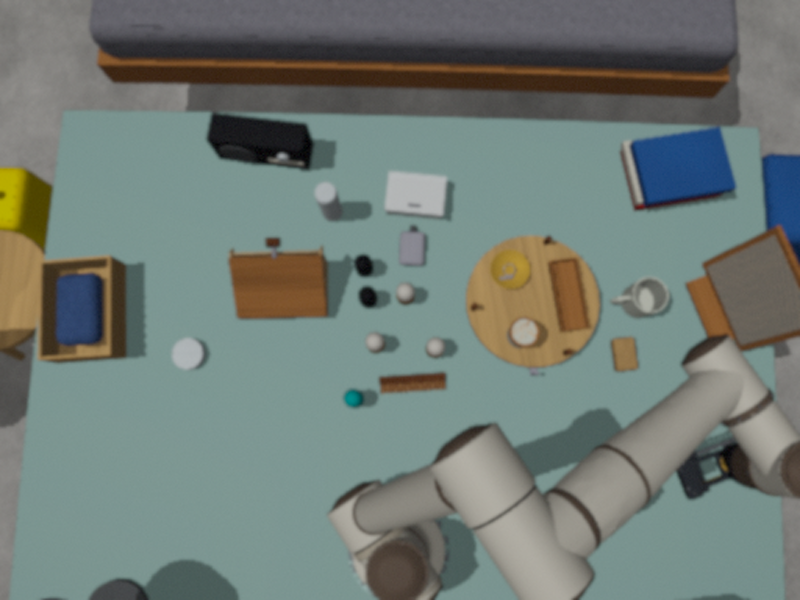

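The top view (800-px scale) gives these candidates:
- **Wanted bottles:** amber with white caps, at (405,292), (375,342) and (435,347).
- **Look-alikes:** black at (364,265) and (368,297), turquoise at (354,398).
- **Jar:** the white jar on the disc, at (525,332).
- **Flask:** (412,247). The acrylic box is at (416,193).
- **Case:** (280,285), with its knob at (273,243).
- **Carousel:** centre (533,300), tray on its right (570,295), pointer at (537,372).

I'll measure these next.

```bash
cat > h.py <<'E'
import cv2,numpy as np
from station import r
def ray(n,uv,P=None):
    P=P or r.camera_params(n);K=P["camera_matrix"]
    d=np.array([P["k1"],0,0,0,0])
    s=cv2.undistortPoints(np.array([[uv]],float),K,d)[0,0]
    E=P["extrinsics"];R=E[:3,:3]
    return -R.T@E[:3,3],R.T@np.r_[s,1]
def onz(n,uv,z,P=None):
    o,d=ray(n,uv,P);return o+d*(z-o[2])/d[2]
def proj(n,p,P=None):
    P=P or r.camera_params(n);E=P["extrinsics"]
    return cv2.projectPoints(np.array([p],float),cv2.Rodrigues(E[:3,:3])[0],E[:3,3],P["camera_matrix"],np.array([P["k1"],0,0,0,0]))[0][0,0]
def tri(*obs):
    A=np.zeros((3,3));b=np.zeros(3)
    for n,uv in obs:
        o,d=ray(n,uv);d/=np.linalg.norm(d);M=np.eye(3)-np.outer(d,d);A+=M;b+=M@o
    return np.linalg.solve(A,b)
def blob(mask,uv,win=25):
    n,l,st,c=cv2.connectedComponentsWithStats(mask.astype(np.uint8))
    best=min((i for i in range(1,n) if st[i,4]>8),key=lambda i:np.hypot(*(c[i]-uv)))
    return c[best],st[best],l==best
E
python3 - <<'E'
from h import *
s=1.5625
im=cv2.imread("pics/top0.png");hsv=cv2.cvtColor(im,cv2.COLOR_BGR2HSV)
np.set_printoptions(precision=3,suppress=True)
H,S,V=[hsv[...,i].astype(int) for i in range(3)]
print(hsv[int(292/s),int(405/s)],hsv[int(247/s),int(412/s)],hsv[int(300/s),int(530/s)],hsv[int(270/s),int(510/s)],hsv[int(295/s),int(572/s)],hsv[int(240/s),int(548/s)])
white=(S<60)&(V>100)&~((H>70)&(H<95)&(S>45))
for nm,uv,z in(("A",(405,292),.065),("B",(375,342),.065),("C",(435,347),.065),("jar",(525,332),.105),("spray",(326,190),.15),("flask",(412,247),.02),("acr",(416,193),.045),("mugish",(650,296),.09)):
    c,st,m=blob(white,np.array(uv)/s);print(nm,c*s,st[2:],onz("top",c,z))
wood=((H<25)&(S>60))
c,st,m=blob(wood,np.array((533,300))/s)
cnt=max(cv2.findContours(m.astype(np.uint8),cv2.RETR_EXTERNAL,cv2.CHAIN_APPROX_NONE)[0],key=len)[:,0]
pts=np.array([onz("top",p,.04)[:2] for p in cnt.astype(float)])
A=np.c_[2*pts,np.ones(len(pts))];x=np.linalg.lstsq(A,(pts**2).sum(1),rcond=None)[0]
print("disc",x[:2],np.sqrt(x[2]+x[0]**2+x[1]**2))
for nm,uv,z in(("pegA",(548,240),.082),("pegB",(476,307),.082),("pegC",(568,352),.082),("pointer top",(537,372),.048),("dish",(511,270),.056),("tray",(570,295),.05),("knob",(273,243),.138),("caseFL",(235,318),.03),("caseFR",(327,316),.03),("soap",(624,354),.03),("tray",(552,262),.061),("tray",(580,260),.061),("tray",(590,327),.061),("tray",(562,333),.061)):
    print(nm,onz("top",np.array(uv)/s,z))
for nm,a,b in(("knob",(273,243),(572,286)),("pegB",(476,307),(336,302)),("jar",(525,332),(278,280))):
    print(nm,tri(("top",np.array(a)/s),("scene",np.array(b)/s)))
E
```

```text
[ 20  13 173] [123  16 147] [ 18 120 160] [ 22 177 170] [ 15 171 136] [ 12 152  74]
A [390.057 272.869] [ 3  8 11] [0.596 0.033 0.065]
B [353.85 286.44] [ 7  9 28] [0.564 0.112 0.065]
C [461.406 352.031] [ 5  6 10] [ 0.425 -0.126  0.065]
jar [523.39  330.997] [ 15  16 198] [ 0.469 -0.254  0.105]
spray [323.366 197.73 ] [ 26  39 373] [0.738 0.177 0.15 ]
flask [444.336 241.992] [ 9  5 16] [ 0.681 -0.088  0.02 ]
acr [413.4   211.049] [  51   75 1997] [ 0.745 -0.015  0.045]
mugish [642.408 295.523] [ 45  39 845] [ 0.555 -0.517  0.09 ]
disc [ 0.548 -0.286] 0.1472785620973611
pegA [ 0.676 -0.313  0.082]
pegB [ 0.522 -0.155  0.082]
pegC [ 0.429 -0.354  0.082]
pointer top [ 0.387 -0.293  0.048]
dish [ 0.612 -0.235  0.056]
tray [ 0.559 -0.368  0.05 ]
knob [0.639 0.281 0.138]
caseFL [0.492 0.378 0.03 ]
caseFR [0.502 0.172 0.03 ]
soap [ 0.433 -0.492  0.03 ]
tray [ 0.631 -0.326  0.061]
tray [ 0.637 -0.389  0.061]
tray [ 0.487 -0.408  0.061]
tray [ 0.473 -0.346  0.061]
knob [0.64  0.282 0.139]
pegB [ 0.524 -0.152  0.072]
jar [ 0.468 -0.256  0.098]
```

>>> {"op": "drive_tool", "data": {
  "steps": [0,0,0,-0.0335,0.0228,0,0.35,0,0,0,-0.0335,0.0228,0,0.35,0,0,0,-0.0335,0.0228,0,0.35,0,0,0,-0.0335,0.0228,0,0.35,0,0,0,-0.0335,0.0228,0,0.35,0,0,0,-0.0335,0.0228,0,0.35,0,0,0,-0.0335,0.0228,0,0.35,0,0,0,-0.0335,0.0228,0,0.35,0,0,0,-0.0335,0.0228,0,0.35,0,0,0,-0.0335,0.0228,0,0.35]
}}

```text
time_s: 0.93
tcp_pos: [0.4536, -0.2521, 0.2414]
ee_rot: [[-0.936, -0.351, -0.0], [-0.351, 0.936, 0.0], [0.0, 0.0, -1.0]]
wrist_force: [1.7, -0.2, -1.1]
gripper_width: 0.375
gripper_force: 0.0
```

>>> {"op": "drive_tool", "data": {
  "steps": [0,0,0,-0.0335,0.0228,0,0.35,0,0,0,-0.0335,0.0228,0,0.35,0,0,0,-0.0335,0.0228,0,0.35,0,0,-0.125,0,0,0,0.35,0,0,-0.125,0,0,0,0.35,0,0,-0.125,0,0,0,0.35,0,0,-0.125,0,0,0,0.35,0,0,-0.125,0,0,0,0.35,0,0,-0.125,0,0,0,0.35,0,0,-0.125,0,0,0,0.35]
}}

```text
time_s: 1.77
tcp_pos: [0.5228, -0.1546, 0.241]
ee_rot: [[-0.325, -0.946, -0.001], [-0.946, 0.325, 0.0], [0.0, 0.001, -1.0]]
wrist_force: [-0.4, 0.0, 0.1]
gripper_width: 0.351
gripper_force: 0.0
```

>>> {"op": "drive_tool", "data": {
  "steps": [0,0,-0.125,0,0,0,0.35,0,0,-0.125,0,0,0,0.35,0,0,-0.125,0,0,0,0.35,0,0,-0.125,0,0,0,0.35,0,0,-0.03,0,0,0,0.35,0,0,0,0,0,0,0.35,0,0,0,0,0,0,0.35]
}}

```text
time_s: 2.35
tcp_pos: [0.5229, -0.1547, 0.2412]
ee_rot: [[0.191, -0.982, -0.001], [-0.982, -0.191, 0.0], [-0.0, 0.001, -1.0]]
wrist_force: [0.5, -0.2, 0.6]
gripper_width: 0.35
gripper_force: 0.0
```

```bash
cat >> h.py <<'E'
np.set_printoptions(precision=4,suppress=True)
def st():
    s=r.sense();y=s["ee_rot"][:,1]
    print("t",round(s["time_s"],2),"tcp",s["tcp_pos"],"yang",round(np.degrees(np.arctan2(y[1],y[0])),2),"q",s["joints"].round(1),"w",round(s["gripper_width"],3),"gf",round(s["gripper_force"],1),"F",s["wrist_force"].round(1))
    return s
def off(s,p):
    return s["ee_rot"].T@(np.array(p)-s["tcp_pos"])
def shot(n,name):
    P=r.camera_params(n);im=r.capture(n);cv2.imwrite(f"pics/{name}.png",im);
    import pickle;pickle.dump(P,open(f"pics/{name}.pkl","wb"));return im,P
E
python3 - <<'E'
from h import *
s=st();im,P=shot("wrist","w1")
E
```

```text
t 2.35 tcp [ 0.5229 -0.1547  0.2412] yang -169.01 q [  0.6  14.3 -10.8  -0.  -64.9  10.4] w 0.35 gf 0.0 F [ 0.5 -0.2  0.6]
```

View pics/w1.png

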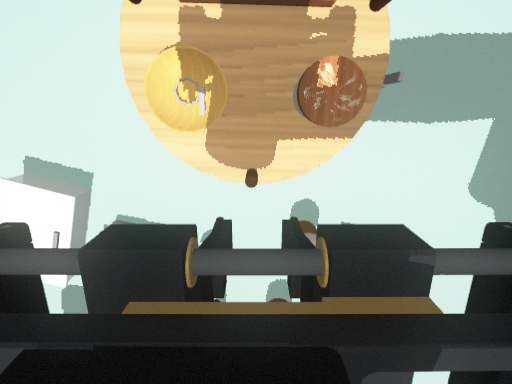

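The wrist view shows peg2's top at about (252,173), the pointer tab at (393,78), the dish at (186,88) and the jar at (332,91). I'll measure them.

Run:
```python
from h import *
import pickle
P=pickle.load(open("pics/w1.pkl","rb"));s=r.sense()
pg=onz("wrist",(252,172),.082,P);j=onz("wrist",(333,91),.105,P);d=onz("wrist",(186,88),.05,P);pt=onz("wrist",(394,77),.046,P)
im=cv2.imread("pics/w1.png")
print(pg,j,d,pt,off(s,pg))
# disc edge fit
hsv=cv2.cvtColor(im,cv2.COLOR_BGR2HSV);m=(hsv[...,0]<35)&(hsv[...,1]>50);m[185:]=0
cnt=max(cv2.findContours(m.astype(np.uint8),cv2.RETR_EXTERNAL,cv2.CHAIN_APPROX_NONE)[0],key=len)[:,0].astype(float)
cnt=cnt[(cnt[:,1]>10)&(cnt[:,1]<160)]
pts=np.array([onz("wrist",p,.04,P)[:2] for p in cnt])
for _ in range(3):
    A=np.c_[2*pts,np.ones(len(pts))];x=np.linalg.lstsq(A,(pts**2).sum(1),rcond=None)[0];R=np.sqrt(x[2]+x[0]**2+x[1]**2)
    e=abs(np.hypot(*(pts-x[:2]).T)-R);pts=pts[e<max(2*np.median(e),.001)]
print("disc",x[:2],R,len(pts))
for q in(pg,j,d,pt):
    v=q[:2]-x[:2];print(np.hypot(*v),np.degrees(np.arctan2(v[1],v[0])))
```

```text
[ 0.5292 -0.1606  0.082 ] [ 0.4704 -0.2554  0.105 ] [ 0.6178 -0.233   0.05  ] [ 0.3936 -0.2889  0.046 ] [ 0.007  -0.005   0.1593]
disc [ 0.5507 -0.2844] 0.14818088773679222 299
0.12569728463090016 99.84206410028061
0.08534598418197574 160.12551963329435
0.08455969289544245 37.488903264161785
0.15710889692835245 -178.38458243448017
```

>>> {"op": "drive_tool", "data": {
  "steps": [0,0,0,0,-0.006,0.041,0.35,0,0,0,0,0,0.041,0.35,0,0,0,0,0,0.041,0.35,0,0,0,0,0,0.041,0.35,0,0,0,0,0,0,0.35]
}}

```text
time_s: 2.82
tcp_pos: [0.5228, -0.1531, 0.0696]
ee_rot: [[0.189, -0.982, -0.018], [-0.982, -0.189, 0.002], [-0.005, 0.017, -1.0]]
wrist_force: [0.1, 0.8, -0.7]
gripper_width: 0.348
gripper_force: 0.0
```

>>> {"op": "drive_tool", "data": {
  "steps": [0,0,0.1,0,-0.0133,0,0.35,0,0,0.1,0,-0.0133,0,0.35,0,0,0.1,0,-0.0133,0,0.35,0,0,0.1,0,-0.0133,0,0.35,0,0,0.1,0,-0.0133,0,0.35,0,0,0.1,0,-0.0133,0,0.35,0,0,0,0,0,0,0.35]
}}

```text
time_s: 3.4
tcp_pos: [0.6106, -0.1588, 0.0799]
ee_rot: [[-0.397, -0.918, 0.005], [-0.918, 0.397, -0.001], [-0.001, -0.005, -1.0]]
wrist_force: [0.2, 0.7, 0.6]
gripper_width: 0.349
gripper_force: 0.0
```

Run:
```python
from h import *
s=st();v=s["tcp_pos"][:2]-[.551,-.285];print(np.hypot(*v),np.degrees(np.arctan2(v[1],v[0])))
im,P=shot("top","t1");
```

```text
t 3.4 tcp [ 0.6106 -0.1588  0.0799] yang 156.58 q [  0.1  31.  -10.1   0.1 -48.6 -23.6] w 0.349 gf 0.0 F [0.2 0.7 0.6]
0.13958585352260833 64.72041318788548
```

>>> {"op": "drive_tool", "data": {
  "steps": [0,0,0.1,0.002,-0.0135,0,0.35,0,0,0.1,0.002,-0.0135,0,0.35,0,0,0.1,0.0015,-0.0135,0,0.35,0,0,0.1,0.001,-0.0135,0,0.35,0,0,0.1,0.0007,-0.0135,0,0.35,0,0,0.1,0.0007,-0.0135,0,0.35,0,0,0.1,0.0007,-0.0135,0,0.35,0,0,0.1,0.0007,-0.0135,0,0.35,0,0,0.1,0.0007,-0.0135,0,0.35,0,0,0,0,0,0,0.35]
}}

```text
time_s: 4.28
tcp_pos: [0.6828, -0.2521, 0.0789]
ee_rot: [[-0.966, -0.259, 0.002], [-0.259, 0.966, -0.001], [-0.001, -0.001, -1.0]]
wrist_force: [0.2, -0.0, 0.8]
gripper_width: 0.35
gripper_force: 0.0
```

Run:
```python
from h import *
s=st();v=s["tcp_pos"][:2]-[.551,-.285];print(np.hypot(*v),np.degrees(np.arctan2(v[1],v[0])))
im,P=shot("top","t2");im2,P=shot("scene","s2")
cv2.imwrite("pics/t2b.png",np.hstack([cv2.resize(im[120:290,180:420],(560,397)),]))
```

```text
t 4.28 tcp [ 0.6828 -0.2521  0.0789] yang 105.04 q [ -7.6  39.2   5.9   0.  -56.5 -67.4] w 0.35 gf 0.0 F [ 0.2 -0.   0.8]
0.13581964214729075 14.03434839739055
```

View pics/t2b.png

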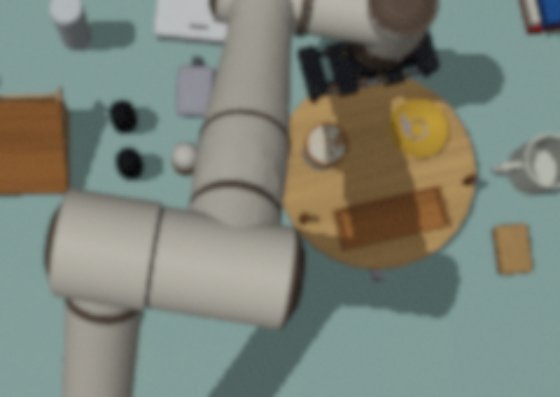

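The carousel's dish is at (422,128) in the crop, the jar at (326,146), pegs at (469,180) and (308,217), and the tray is almost at the front.

Run:
```python
from h import *
f=2.3333;W=lambda u,z:onz("top",(180+u[0]/f,120+u[1]/f),z)[:2]
p1=W((469,180),.082);p3=W((308,217),.082);d=W((422,128),.05);j=W((326,146),.105);pt=W((376,276),.048);t=W((392,219),.05)
print(p1,p3,d,j,pt,t)
c=np.array([.551,-.285])
an=lambda p:np.degrees(np.arctan2(*(p-c)[::-1]))
print("tray angles", an(p1)-68,an(p3)+68,an(d)-120,an(j)+120,an(t),"pointer",an(pt))
print([np.hypot(*(p-c)) for p in(p1,p3,d,j,pt)])
```

```text
[ 0.5262 -0.4152] [ 0.4665 -0.1808] [ 0.6086 -0.3545] [ 0.5668 -0.2035] [ 0.3863 -0.2847] [ 0.4705 -0.3083]
tray angles -168.7662842458731 197.03526752503748 -170.37958622276932 199.04248866727193 -163.8539205475036 pointer 179.88578487306472
[np.float64(0.1325557299222179), np.float64(0.13419970453964622), np.float64(0.0902722726558454), np.float64(0.08303459916582569), np.float64(0.16467413885359752)]
```

>>> {"op": "drive_tool", "data": {
  "steps": [0,0,0.06,0.0004,-0.0081,0,0.35,0,0,0.06,0.0004,-0.0081,0,0.35,0,0,0.06,0.0004,-0.0081,0,0.35,0,0,0.06,0.0004,-0.0081,0,0.35,0,0,0,0,0,0,0.35,0,0,0,0,0,0,0.35,0,0,0,0,0.003,0,0.35,0,0,0,0,0,-0.04,0.5,0,0,0,0,0,-0.04,0.7,0,0,0,0,0,-0.04,1]
}}

```text
time_s: 5.22
tcp_pos: [0.686, -0.2783, 0.1984]
ee_rot: [[-1.0, -0.027, -0.002], [-0.027, 1.0, 0.0], [0.002, 0.0, -1.0]]
wrist_force: [0.5, 0.5, 0.4]
gripper_width: 0.498
gripper_force: 0.0
```

>>> {"op": "drive_tool", "data": {
  "steps": [0,0,0,0.0381,0,-0.012,1,0,0,0,0.0381,0,0,1,0,0,0,0.0381,0,0,1,0,0,0,0.0381,0,0,1,0,0,0,0,0,0,1]
}}

```text
time_s: 5.63
tcp_pos: [0.5263, -0.2814, 0.2094]
ee_rot: [[-1.0, -0.024, -0.006], [-0.024, 1.0, 0.003], [0.006, 0.003, -1.0]]
wrist_force: [-0.5, -0.1, 0.0]
gripper_width: 0.87
gripper_force: 0.0
```

Run:
```python
from h import *
st()
im,P=shot("wrist","w3")
```

```text
t 5.63 tcp [ 0.5263 -0.2814  0.2094] yang 91.36 q [-12.6  20.9  -6.1  -0.1 -63.4 -75.9] w 0.87 gf 0.0 F [-0.5 -0.1  0. ]
```

View pics/w3.png

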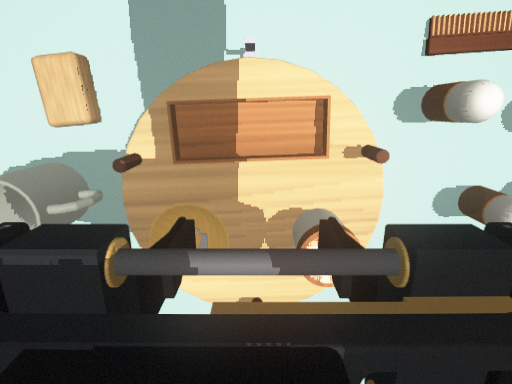

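The tray faces the pointer tab at (250,46). Tray rim corners are about (168,101), (329,96), (331,157) and (175,163), with peg tops at (120,164) and (383,155). Roll-on bottles show on the right at (470,102) and (500,205).

Run:
```python
from h import *
import pickle
P=pickle.load(open("pics/w3.pkl","rb"));W=lambda u,z:onz("wrist",u,z,P)[:2]
cs=[W(u,.061) for u in((168,101),(329,96),(331,157),(175,163))]
c=np.mean(cs,0);print(np.array(cs),"tray c",c,np.hypot(*(cs[0]-cs[1])),np.hypot(*(cs[1]-cs[2])))
d=cs[0]-cs[1];print("tray dir normal angle",np.degrees(np.arctan2(d[1],d[0]))-90, (lambda d:np.degrees(np.arctan2(d[1],d[0]))-90)(cs[3]-cs[2]))
p1=W((120,164),.082);p3=W((383,155),.082);pt=W((250,42),.048)
print(p1,p3,pt,np.hypot(*(p1-p3)),"exp",2*.136*np.sin(np.radians(68)))
d=p1-p3;print(np.degrees(np.arctan2(d[1],d[0]))-90)
u=np.array([-d[1],d[0]])/np.hypot(*d); 
m=(p1+p3)/2
n=np.array([d[1],-d[0]])/np.hypot(*d); n=n if n[0]<0 else -n
ax=m-n*.136*np.cos(np.radians(68));print("axis",ax,"tray",ax+n*.078,"mark-pointer dist dir", ax+n*.15, "pt vec ang",np.degrees(np.arctan2(*(pt-ax)[::-1])),"n ang",np.degrees(np.arctan2(n[1],n[0])))
print("bottles",W((484,101),.07),W((505,207),.07))
```

```text
[[ 0.4467 -0.3688]
 [ 0.4383 -0.2118]
 [ 0.4979 -0.2043]
 [ 0.508  -0.365 ]] tray c [ 0.4727 -0.2875] 0.15720140433709442 0.060162625037925396
tray dir normal angle -176.91661018144168 -176.42587861238223
[ 0.5062 -0.4121] [ 0.4916 -0.1603] [ 0.3895 -0.2899] 0.25215155695586383 exp 0.2521940084421662
-176.67221416674482
axis [ 0.5498 -0.2832] tray [ 0.4719 -0.2878] mark-pointer dist dir [ 0.4   -0.292] pt vec ang -177.61871036352804 n ang -176.6722141667448
bottles [ 0.4391 -0.0649] [ 0.545  -0.0173]
```

>>> {"op": "drive_tool", "data": {
  "steps": [0,0,-0.125,0,0,0,0.8,0,0,-0.125,0,0,0,0.8,0,0,-0.125,0,0,0,0.8,0,0,-0.125,0,0,0,0.8,0,0,-0.125,0,0,0,0.8,0,0,-0.125,0,0,0,0.8,0,0,-0.125,0,0,0,0.8,0,0,-0.125,0,0,0,0.8,0,0,-0.125,0,0,0,0.8,0,0,-0.125,0,0,0,0.8]
}}

```text
time_s: 6.52
tcp_pos: [0.5355, -0.2825, 0.2097]
ee_rot: [[-0.284, -0.959, 0.001], [-0.959, 0.284, -0.0], [0.0, -0.001, -1.0]]
wrist_force: [-0.2, 0.6, 0.4]
gripper_width: 0.801
gripper_force: 0.0
```

>>> {"op": "drive_tool", "data": {
  "steps": [0,0,-0.125,0,0,0,0.8,0,0,-0.125,0,0,0,0.8,0,0,-0.05,0,0,0,0.8,0,0,0,-0.04,0,-0.01,0.8,0,0,0,-0.04,0,-0.01,0.8,0,0,0,-0.04,0,-0.01,0.8,0,0,0,-0.04,0,-0.01,0.8,0,0,0,-0.04,0,0,0.8,0,0,0,-0.04,0,0,0.8,0,0,0,-0.04,0,0,0.8]
}}

```text
time_s: 7.35
tcp_pos: [0.5339, -0.0001, 0.2503]
ee_rot: [[0.006, -1.0, 0.002], [-1.0, -0.006, 0.001], [-0.0, -0.002, -1.0]]
wrist_force: [0.4, -0.2, 0.4]
gripper_width: 0.8
gripper_force: 0.0
```

>>> {"op": "drive_tool", "data": {
  "steps": [0,0,0,-0.04,0,0,0.8,0,0,0,-0.04,0,0,0.8,0,0,0,-0.04,0,0,0.8,0,0,0,-0.02,0,0,0.8,0,0,0,0,0,0,0.8]
}}

```text
time_s: 7.77
tcp_pos: [0.5336, 0.1419, 0.2496]
ee_rot: [[0.01, -1.0, 0.001], [-1.0, -0.01, 0.001], [-0.001, -0.001, -1.0]]
wrist_force: [-0.2, -1.5, 0.2]
gripper_width: 0.795
gripper_force: 0.0
```

Run:
```python
from h import *
st()
im,P=shot("wrist","w4")
```

```text
t 7.77 tcp [0.5336 0.1419 0.2496] yang -179.4 q [ 31.7  14.6  -9.2  -0.  -66.1 -31.1] w 0.795 gf 0.0 F [-0.2 -1.5  0.2]
```

View pics/w4.png

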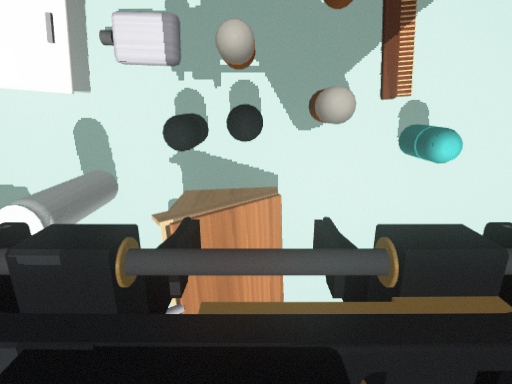

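In this view the white-capped amber bottles are A at (236,40) and B at (336,104), with C at (338,0). The black ones at (186,132) and (245,122) and the turquoise one at (436,144) are the look-alikes to avoid. The flask is at (147,38) with its cap towards +x.

Run:
```python
from h import *
import pickle
P=pickle.load(open("pics/w4.pkl","rb"));W=lambda u,z:onz("wrist",u,z,P)
im=cv2.imread("pics/w4.png");hsv=cv2.cvtColor(im,cv2.COLOR_BGR2HSV)
for nm,u in (("A",(236,40)),("B",(336,104))):
    g=(hsv[...,1]<45)&(hsv[...,2]>90)&((hsv[...,0]<30)|(hsv[...,1]<20));c,st_,m=blob(g,np.array(u))
    print(nm,c,st_,W(c,.065))
print(W((236,40),.065),W((336,104),.065))
for nm,u in(("C",(435,347)),("A",(405,292)),("B",(375,342)),("blk1",(364,265)),("blk2",(368,297))): print(nm,onz("top",np.array(u)/1.5625,.068))
cs=[(113,12),(179,14),(180,63),(113,61)];q=np.array([W(u,.02) for u in cs]);print("flask",q,q.mean(0))
print("case corners",W((153,215),.112),W((281,192),.03))
```

```text
A [234.6605  40.0007] [ 215   18   39   45 1346] [0.5583 0.0005 0.065 ]
B [335.8404 104.3254] [ 316   86   40   38 1134] [0.4477 0.0636 0.065 ]
[0.5569 0.0005 0.065 ] [0.4475 0.0633 0.065 ]
C [ 0.4346 -0.0689  0.068 ]
A [ 0.5537 -0.001   0.068 ]
B [0.4422 0.0611 0.068 ]
blk1 [0.6119 0.091  0.068 ]
blk2 [0.5405 0.0796 0.068 ]
flask [[ 0.7026 -0.0373  0.02  ]
 [ 0.6259 -0.0357  0.02  ]
 [ 0.6279  0.0171  0.02  ]
 [ 0.7089  0.0155  0.02  ]] [ 0.6663 -0.0101  0.02  ]
case corners [0.6421 0.1777 0.112 ] [0.5014 0.1751 0.03  ]
```

>>> {"op": "drive_tool", "data": {
  "steps": [0,0,0,0.0267,0.0293,0,0.75,0,0,0,0.0267,0.0293,0,0.75,0,0,0,0.0267,0.0293,0,0.75,0,0,0,0,0,0.04,0.75,0,0,0,0,0,0.04,0.75,0,0,0,0,0,0.04,0.75,0,0,0,0,0,0.04,0.75,0,0,0,0,0,0.04,0.75,0,0,0,0,0,0,0.75]
}}

```text
time_s: 8.57
tcp_pos: [0.4405, 0.0537, 0.043]
ee_rot: [[0.001, -1.0, -0.015], [-1.0, -0.001, -0.007], [0.007, 0.015, -1.0]]
wrist_force: [-1.1, -0.7, 0.5]
gripper_width: 0.75
gripper_force: 0.0
```

>>> {"op": "drive_tool", "data": {
  "steps": [0,0,0,0,0,0,0.3,0,0,0,0,0,0,0.3,0,0,0,0,0,0,0.3,0,0,0,0,0,0,0.3,0,0,0,0,0,0,0.3]
}}

```text
time_s: 8.98
tcp_pos: [0.4466, 0.0572, 0.0519]
ee_rot: [[0.003, -1.0, 0.005], [-1.0, -0.003, 0.002], [-0.002, -0.005, -1.0]]
wrist_force: [-0.9, 1.4, 8.3]
gripper_width: 0.475
gripper_force: 30.0
```

>>> {"op": "drive_tool", "data": {
  "steps": [0,0,0,0,0,-0.02,0.3,0,0,0,0,0,-0.04,0.3,0,0,0,0,0,-0.04,0.3,0,0,0,0,0,-0.04,0.3,0,0,0,0,0,-0.01,0.3,0,0,0,0,0,0,0.3]
}}

```text
time_s: 9.48
tcp_pos: [0.4472, 0.0574, 0.2045]
ee_rot: [[0.004, -1.0, 0.01], [-1.0, -0.004, 0.005], [-0.005, -0.01, -1.0]]
wrist_force: [-0.2, 0.6, -2.3]
gripper_width: 0.477
gripper_force: 30.0
```

>>> {"op": "drive_tool", "data": {
  "steps": [0,0,0,0.0396,-0.0028,0,0.3,0,0,0,0.0396,-0.0028,0,0.3,0,0,0,0.0396,-0.0028,0,0.3,0,0,0,0.0396,-0.0028,0,0.3,0,0,0,0.0396,-0.0028,0,0.3,0,0,0,0.0396,-0.0028,0,0.3,0,0,0,0.0396,-0.0028,0,0.3,0,0,0,0.0396,-0.0028,0,0.3,0,0,0,0.0396,-0.0028,0,0.3,0,0,0,0.0396,-0.0028,0,0.3]
}}

```text
time_s: 10.32
tcp_pos: [0.4732, -0.3408, 0.1981]
ee_rot: [[0.003, -1.0, -0.002], [-1.0, -0.003, 0.002], [-0.002, 0.002, -1.0]]
wrist_force: [1.5, 0.6, -0.6]
gripper_width: 0.475
gripper_force: 30.0
```

>>> {"op": "drive_tool", "data": {
  "steps": [0,0,0,0,0,0,0.3,0,0,0,0,0,0,0.3]
}}

```text
time_s: 10.48
tcp_pos: [0.473, -0.3407, 0.1973]
ee_rot: [[-0.001, -1.0, -0.003], [-1.0, 0.001, 0.002], [-0.002, 0.003, -1.0]]
wrist_force: [0.1, -0.4, -2.0]
gripper_width: 0.477
gripper_force: 30.0
```

Run:
```python
from h import *
s=st();print(off(s,[.475,-.339,.0965]))
im,P=shot("wrist","w5")
cv2.imwrite("pics/w5c.png",im)
```

```text
t 10.48 tcp [ 0.473  -0.3407  0.1973] yang 179.93 q [-19.9  20.1  -9.2  -0.1 -60.9  19.8] w 0.477 gf 30.0 F [ 0.1 -0.4 -2. ]
[-0.0015 -0.0023  0.1008]
```

View pics/w5c.png

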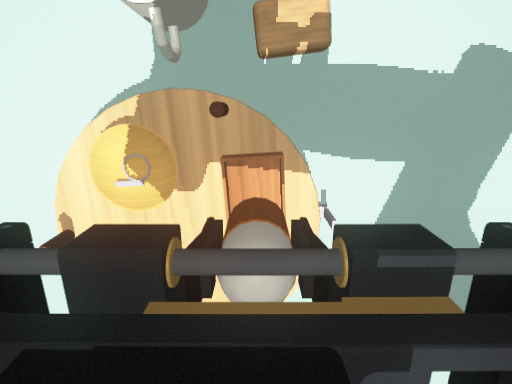

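Run:
```python
from h import *
import pickle
P=pickle.load(open("pics/w5.pkl","rb"));W=lambda u,z:onz("wrist",u,z,P)
print(W((221,156),.061),W((283,152),.061),W((219,109),.082))
s=r.sense()
# cap sphere r~.02 at 65 above base ; TCP 52 above base
for dy in(0,.005,.01):
    c=s["tcp_pos"]+[0,dy,0]
    print(dy,[proj("wrist",c+d,P).round(0) for d in([0,0,.013],[0,0,.028],[.02,0,.01],[-.02,0,.01],[0,-.021,0],[0,-.021,-.01],[0,-.021,-.045])])
```

```text
[ 0.5076 -0.3686  0.061 ] [ 0.4467 -0.3725  0.061 ] [ 0.5054 -0.4133  0.082 ]
0 [array([256., 261.]), array([256., 277.]), array([218., 258.]), array([295., 257.]), array([256., 213.]), array([256., 207.]), array([256., 190.])]
0.005 [array([256., 269.]), array([257., 287.]), array([218., 266.]), array([294., 266.]), array([256., 222.]), array([256., 215.]), array([256., 197.])]
0.01 [array([256., 278.]), array([257., 296.]), array([219., 275.]), array([294., 274.]), array([256., 230.]), array([256., 223.]), array([256., 203.])]
```

>>> {"op": "drive_tool", "data": {
  "steps": [0,0,0,0.002,-0.002,0.03,0.3,0,0,0,0,0,0.03,0.3,0,0,0,0,0,0.02,0.3,0,0,0,0,0,0.01,0.3,0,0,0,0,0,0.005,0.3,0,0,0,0,0,0.004,0.3,0,0,0,0,0,0,0.3,0,0,0,0,0,0,0.3]
}}

```text
time_s: 11.2
tcp_pos: [0.4773, -0.3414, 0.1017]
ee_rot: [[0.004, -1.0, 0.002], [-1.0, -0.004, -0.001], [0.001, -0.002, -1.0]]
wrist_force: [-0.4, 0.1, -1.0]
gripper_width: 0.479
gripper_force: 30.0
```

>>> {"op": "drive_tool", "data": {
  "steps": [0,0,0,0,0,0.004,0.3,0,0,0,0,0,0,0.3,0,0,0,0,0,0,0.3]
}}

```text
time_s: 11.45
tcp_pos: [0.4765, -0.3414, 0.0969]
ee_rot: [[0.003, -1.0, 0.0], [-1.0, -0.003, -0.0], [0.0, -0.0, -1.0]]
wrist_force: [0.4, -0.5, -1.3]
gripper_width: 0.477
gripper_force: 30.0
```

>>> {"op": "drive_tool", "data": {
  "steps": [0,0,0,0,0,0.002,0.3,0,0,0,0,0,0,0.3,0,0,0,0,0,0,0.75,0,0,0,0,0,0,0.75,0,0,0,0,0,0,0.75,0,0,0,0,0,-0.02,0.75,0,0,0,0,0,-0.04,0.75,0,0,0,0,0,-0.04,0.75,0,0,0,-0.04,0,-0.02,0.75,0,0,0,-0.04,0,0,0.75]
}}

```text
time_s: 12.28
tcp_pos: [0.479, -0.2658, 0.2187]
ee_rot: [[-0.0, -1.0, 0.011], [-1.0, 0.0, -0.004], [0.004, -0.011, -1.0]]
wrist_force: [1.6, 1.2, -0.4]
gripper_width: 0.747
gripper_force: 0.0
```

>>> {"op": "drive_tool", "data": {
  "steps": [0,0,0,-0.04,0,-0.01,0.75,0,0,0,-0.04,0,0,0.75,0,0,0,-0.04,0,0,0.75,0,0,0,-0.04,0,0,0.75,0,0,0,0,0,0,0.75]
}}

```text
time_s: 12.7
tcp_pos: [0.4757, -0.0991, 0.2237]
ee_rot: [[0.01, -1.0, 0.001], [-1.0, -0.01, 0.001], [-0.001, -0.001, -1.0]]
wrist_force: [-1.0, -0.5, -0.5]
gripper_width: 0.752
gripper_force: 0.0
```

Run:
```python
from h import *
s=st()
im,P=shot("wrist","w6")
```

```text
t 12.7 tcp [ 0.4757 -0.0991  0.2237] yang -179.43 q [  7.4   9.3 -20.1  -0.1 -60.6  -6.8] w 0.752 gf 0.0 F [-1.  -0.5 -0.5]
```

View pics/w6.png

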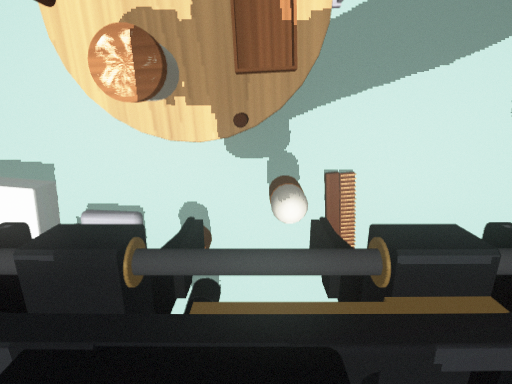

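Bottle C's cap is at (289,203), peg3 at (241,120), and the tray's near end at (235,73)–(297,69).

Run:
```python
from h import *
import pickle
P=pickle.load(open("pics/w6.pkl","rb"));W=lambda u,z:onz("wrist",u,z,P)
c=W((289,203),.065);print(c,W((241,120),.082),W((235,73),.061),W((297,69),.061))
print(off(r.sense(),[c[0],c[1],.05]))
```

```text
[ 0.4397 -0.0712  0.065 ] [ 0.4918 -0.1611  0.082 ] [ 0.4987 -0.206   0.061 ] [ 0.437  -0.2103  0.061 ]
[-0.0302  0.0361  0.1737]
```

>>> {"op": "drive_tool", "data": {
  "steps": [0,0,0,-0.03,0.0365,0,0.75,0,0,0,0,0,0.04,0.75,0,0,0,0,0,0.04,0.75,0,0,0,0,0,0.04,0.75,0,0,0,0,0,0.035,0.75,0,0,0,0,0,0.018,0.75,0,0,0,0,0,0,0.75,0,0,0,0,0,0,0.75]
}}

```text
time_s: 13.42
tcp_pos: [0.4434, -0.0785, 0.0497]
ee_rot: [[0.002, -1.0, -0.002], [-1.0, -0.002, -0.001], [0.001, 0.002, -1.0]]
wrist_force: [0.3, -0.5, 0.9]
gripper_width: 0.75
gripper_force: 0.0
```

>>> {"op": "drive_tool", "data": {
  "steps": [0,0,0,0,0,0,0.3,0,0,0,0,0,0,0.3,0,0,0,0,0,0,0.3,0,0,0,0,0,0,0.3,0,0,0,0,0,0,0.3]
}}

```text
time_s: 13.83
tcp_pos: [0.443, -0.0778, 0.0509]
ee_rot: [[0.003, -1.0, -0.0], [-1.0, -0.003, 0.0], [-0.0, 0.0, -1.0]]
wrist_force: [-3.0, -0.3, 5.8]
gripper_width: 0.476
gripper_force: 30.0
```

>>> {"op": "drive_tool", "data": {
  "steps": [0,0,0,0,0,-0.025,0.3,0,0,0,0,0,-0.04,0.3,0,0,0,0,0,-0.04,0.3,0,0,0,0,0,-0.03,0.3,0,0,0,0.0363,-0.0048,0,0.3,0,0,0,0.0363,-0.0048,0,0.3,0,0,0,0.0363,-0.0048,0,0.3,0,0,0,0.0363,-0.0048,0,0.3,0,0,0,0.0363,-0.0048,0,0.3,0,0,0,0.0363,-0.0048,0,0.3]
}}

```text
time_s: 14.67
tcp_pos: [0.473, -0.2971, 0.1854]
ee_rot: [[0.003, -1.0, 0.001], [-1.0, -0.003, -0.0], [0.0, -0.001, -1.0]]
wrist_force: [1.3, 1.3, -0.5]
gripper_width: 0.474
gripper_force: 30.0
```

>>> {"op": "drive_tool", "data": {
  "steps": [0,0,0,0,0,0,0.3,0,0,0,0,0,0,0.3,0,0,0,0,0,0,0.3]
}}

```text
time_s: 14.92
tcp_pos: [0.4725, -0.2952, 0.1848]
ee_rot: [[0.002, -1.0, -0.001], [-1.0, -0.002, 0.001], [-0.001, 0.001, -1.0]]
wrist_force: [0.0, 0.4, -2.3]
gripper_width: 0.478
gripper_force: 30.0
```

Run:
```python
from h import *
s=st();print(off(s,[.4725,-.296,.096]))
im,P=shot("wrist","w7")
```

```text
t 14.92 tcp [ 0.4725 -0.2952  0.1848] yang -179.87 q [-15.3  18.3 -13.9  -0.  -57.9  15.5] w 0.478 gf 30.0 F [ 0.   0.4 -2.3]
[ 0.0008 -0.      0.0888]
```

View pics/w7.png

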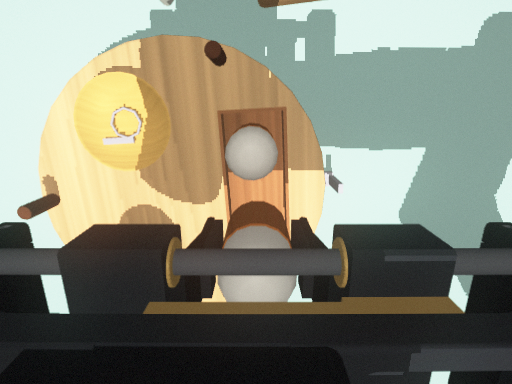

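Bottle B stands in the tray with its cap at (252,152). The tray's far end is at (218,111)–(286,108), and the held bottle's front edge is at row 201.

Run:
```python
from h import *
import pickle
P=pickle.load(open("pics/w7.pkl","rb"));W=lambda u,z:onz("wrist",u,z,P)
print("B",W((252,152),.108),W((218,111),.061),W((286,108),.061))
c=r.sense()["tcp_pos"]
for dy in(0,.004,.008,.012):print(dy,proj("wrist",c+[0,dy-.021,-.044],P),proj("wrist",c+[0,dy,.013],P))
```

```text
B [ 0.4761 -0.336   0.108 ] [ 0.5075 -0.3661  0.061 ] [ 0.4462 -0.3688  0.061 ]
0 [256.4532 188.956 ] [256.3032 259.0002]
0.004 [256.4384 194.5811] [256.2846 265.9673]
0.008 [256.4238 200.1442] [256.2664 272.8296]
0.012 [256.4093 205.6462] [256.2484 279.5891]
```

>>> {"op": "drive_tool", "data": {
  "steps": [0,0,0,0,0,0.03,0.3,0,0,0,0,0,0.03,0.3,0,0,0,0,0,0.015,0.3,0,0,0,0,0,0.008,0.3,0,0,0,0,0,0.004,0.3,0,0,0,0,0,0,0.3,0,0,0,0,0,0,0.3]
}}

```text
time_s: 15.55
tcp_pos: [0.4739, -0.2953, 0.0994]
ee_rot: [[0.004, -1.0, 0.002], [-1.0, -0.004, -0.001], [0.001, -0.002, -1.0]]
wrist_force: [0.6, -0.0, -0.7]
gripper_width: 0.476
gripper_force: 30.0
```

>>> {"op": "drive_tool", "data": {
  "steps": [0,0,0,0,0,0.005,0.3,0,0,0,0,0,0,0.3,0,0,0,0,0,0,0.7,0,0,0,0,0,0,0.7,0,0,0,0,0,0,0.7,0,0,0,0,0,-0.02,0.7,0,0,0,0,0,-0.04,0.7,0,0,0,0,0,-0.04,0.7,0,0,0,0,0,-0.03,0.7]
}}

```text
time_s: 16.3
tcp_pos: [0.4735, -0.296, 0.2266]
ee_rot: [[0.003, -1.0, 0.003], [-1.0, -0.003, -0.002], [0.002, -0.003, -1.0]]
wrist_force: [0.9, -0.7, 0.4]
gripper_width: 0.695
gripper_force: 0.0
```

>>> {"op": "drive_tool", "data": {
  "steps": [0,0,0,-0.0372,-0.0079,0,0.7,0,0,0,-0.0372,-0.0079,0,0.7,0,0,0,-0.0372,-0.0079,0,0.7,0,0,0,-0.0372,-0.0079,0,0.7,0,0,0,-0.0372,-0.0079,0,0.7,0,0,0,-0.0372,-0.0079,0,0.7,0,0,0,-0.0372,-0.0079,0,0.7,0,0,0,-0.0372,-0.0079,0,0.7,0,0,0,-0.0372,-0.0079,0,0.7,0,0,0,0,0,0,0.7]
}}

```text
time_s: 17.13
tcp_pos: [0.5445, 0.0446, 0.2233]
ee_rot: [[0.009, -1.0, 0.002], [-1.0, -0.009, 0.001], [-0.001, -0.002, -1.0]]
wrist_force: [0.3, -0.7, 0.6]
gripper_width: 0.705
gripper_force: 0.0
```

Run:
```python
from h import *
s=st()
im,P=shot("wrist","w8");hsv=cv2.cvtColor(im,cv2.COLOR_BGR2HSV)
p=proj("wrist",[.556,0,.065],P);print(p)
g=(hsv[...,1]<45)&(hsv[...,2]>90)&((hsv[...,0]<30)|(hsv[...,1]<20))
c,t,m=blob(g,p);w=onz("wrist",c,.065,P);print(c,t,w,off(s,[w[0],w[1],.05]))
```

```text
t 17.13 tcp [0.5445 0.0446 0.2233] yang -179.49 q [ 21.7  15.2 -12.4  -0.  -62.3 -21.2] w 0.705 gf 0.0 F [ 0.3 -0.7  0.6]
[246.3462 136.5764]
[243.7809 137.1939] [ 225  117   39   40 1150] [0.5587 0.0007 0.065 ] [ 0.0443 -0.0134  0.1733]
```

>>> {"op": "drive_tool", "data": {
  "steps": [0,0,0,0.03,-0.0135,0,0.7,0,0,0,0.0135,0,0.02,0.7,0,0,0,0,0,0.04,0.7,0,0,0,0,0,0.04,0.7,0,0,0,0,0,0.04,0.7,0,0,0,0,0,0.02,0.7,0,0,0,0,0,0.013,0.7,0,0,0,0,0,0,0.7,0,0,0,0,0,0,0.7]
}}

```text
time_s: 17.93
tcp_pos: [0.5564, -0.0048, 0.0499]
ee_rot: [[0.002, -1.0, -0.001], [-1.0, -0.002, -0.001], [0.001, 0.001, -1.0]]
wrist_force: [-0.2, -1.1, 0.3]
gripper_width: 0.698
gripper_force: 0.0
```

>>> {"op": "drive_tool", "data": {
  "steps": [0,0,0,0,0,0,0.3,0,0,0,0,0,0,0.3,0,0,0,0,0,0,0.3,0,0,0,0,0,0,0.3,0,0,0,0,0,0,0.3]
}}

```text
time_s: 18.35
tcp_pos: [0.5575, -0.0037, 0.0514]
ee_rot: [[0.003, -1.0, 0.002], [-1.0, -0.003, 0.0], [-0.0, -0.002, -1.0]]
wrist_force: [0.0, 0.9, 4.6]
gripper_width: 0.475
gripper_force: 30.0
```

>>> {"op": "drive_tool", "data": {
  "steps": [0,0,0,0,0,-0.025,0.3,0,0,0,0,0,-0.04,0.3,0,0,0,0,0,-0.04,0.3,0,0,0,0,0,-0.04,0.3,0,0,0,0,0,0,0.3]
}}

```text
time_s: 18.77
tcp_pos: [0.5614, -0.0034, 0.2044]
ee_rot: [[0.005, -1.0, 0.017], [-1.0, -0.005, 0.002], [-0.002, -0.017, -1.0]]
wrist_force: [1.4, 0.4, -0.8]
gripper_width: 0.476
gripper_force: 30.0
```

>>> {"op": "drive_tool", "data": {
  "steps": [0,0,0,0.0341,0.0126,0,0.3,0,0,0,0.0341,0.0126,0,0.3,0,0,0,0.0341,0.0126,0,0.3,0,0,0,0.0341,0.0126,0,0.3,0,0,0,0.0341,0.0126,0,0.3,0,0,0,0.0341,0.0126,0,0.3,0,0,0,0.0341,0.0126,0,0.3,0,0,0,0,0,0,0.3,0,0,0,0,0,0,0.3]
}}

```text
time_s: 19.52
tcp_pos: [0.468, -0.2442, 0.1947]
ee_rot: [[-0.001, -1.0, -0.001], [-1.0, 0.001, 0.001], [-0.001, 0.001, -1.0]]
wrist_force: [-0.2, 0.2, -1.2]
gripper_width: 0.475
gripper_force: 30.0
```

Run:
```python
from h import *
s=st();print(off(s,[.4695,-.243,.098]))
im,P=shot("wrist","w9")
```

```text
t 19.52 tcp [ 0.468  -0.2442  0.1947] yang 179.95 q [-10.   15.  -17.1  -0.  -58.    9.9] w 0.475 gf 30.0 F [-0.2  0.2 -1.2]
[-0.0012 -0.0016  0.0967]
```

View pics/w9.png

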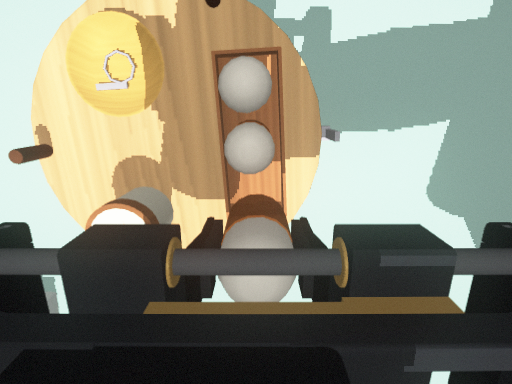

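Run:
```python
from h import *
import pickle
P=pickle.load(open("pics/w9.pkl","rb"));W=lambda u,z:onz("wrist",u,z,P)
print(W((246,84),.108),W((250,148),.108),"walls",W((213,52),.061),W((279,48),.061),W((228,214),.061),W((286,214),.061))
c=r.sense()["tcp_pos"]
for dy in(0,.004,.008,.012):print(dy,proj("wrist",c+[0,dy-.021,-.044],P))
```

```text
[ 0.4759 -0.3353  0.108 ] [ 0.4732 -0.2868  0.108 ] walls [ 0.5066 -0.3658  0.061 ] [ 0.448 -0.369  0.061] [ 0.4974 -0.2125  0.061 ] [ 0.4376 -0.2125  0.061 ]
0 [255.5978 189.5543]
0.004 [255.6054 195.1696]
0.008 [255.613 200.723]
0.012 [255.6206 206.2156]
```

>>> {"op": "drive_tool", "data": {
  "steps": [0,0,0,-0.0015,-0.001,0.03,0.3,0,0,0,0,0,0.03,0.3,0,0,0,0,0,0.02,0.3,0,0,0,0,0,0.01,0.3,0,0,0,0,0,0.005,0.3,0,0,0,0,0,0,0.3,0,0,0,0,0,0,0.3]
}}

```text
time_s: 20.15
tcp_pos: [0.4713, -0.2411, 0.1011]
ee_rot: [[0.004, -1.0, 0.002], [-1.0, -0.004, -0.001], [0.001, -0.002, -1.0]]
wrist_force: [-0.0, -0.2, -1.1]
gripper_width: 0.475
gripper_force: 30.0
```

>>> {"op": "drive_tool", "data": {
  "steps": [0,0,0,0,0,0.006,0.3,0,0,0,0,0,0,0.3,0,0,0,0,0,0,0.7,0,0,0,0,0,0,0.7,0,0,0,0,0,0,0.7,0,0,0,0,0,-0.02,0.7,0,0,0,0,0,-0.04,0.7,0,0,0,0,0,-0.04,0.7,0,0,0,0,0,-0.03,0.7]
}}

```text
time_s: 20.9
tcp_pos: [0.471, -0.2418, 0.2279]
ee_rot: [[0.003, -1.0, 0.004], [-1.0, -0.003, -0.002], [0.002, -0.004, -1.0]]
wrist_force: [0.6, -0.6, -0.4]
gripper_width: 0.698
gripper_force: 0.0
```

>>> {"op": "drive_tool", "data": {
  "steps": [0,0,0,-0.0405,-0.01,0,0.3,0,0,0,-0.0405,-0.01,0,0.3,0,0,-0.125,0,0,0,0.3,0,0,-0.125,0,0,0,0.3,0,0,-0.125,0,0,0,0.3,0,0,-0.06,0,0,0,0.3,0,0,0,0,0,0,0.3,0,0,0,0,0,0,0.3]
}}

```text
time_s: 21.57
tcp_pos: [0.49, -0.1604, 0.2245]
ee_rot: [[0.423, -0.906, 0.001], [-0.906, -0.423, -0.0], [0.0, -0.0, -1.0]]
wrist_force: [-0.0, -0.2, -0.4]
gripper_width: 0.312
gripper_force: 0.0
```

Run:
```python
from h import *
s=st();print(off(s,[.4916,-.1603,.082]))
im,P=shot("wrist","w10");
import pickle
print(proj("wrist",[.4916,-.1603,.082],P))
t,_=shot("top","t10")
cv2.imwrite("pics/mix.png",np.hstack([cv2.resize(im,(400,300)),cv2.resize(t[100:310,150:430],(400,300))]))
```

```text
t 21.57 tcp [ 0.49   -0.1604  0.2245] yang -155.01 q [ -0.1  12.2 -16.3   0.  -61.5  25.1] w 0.312 gf 0.0 F [-0.  -0.2 -0.4]
[ 0.0006 -0.0015  0.1425]
[255.4776 181.7184]
```

View pics/mix.png

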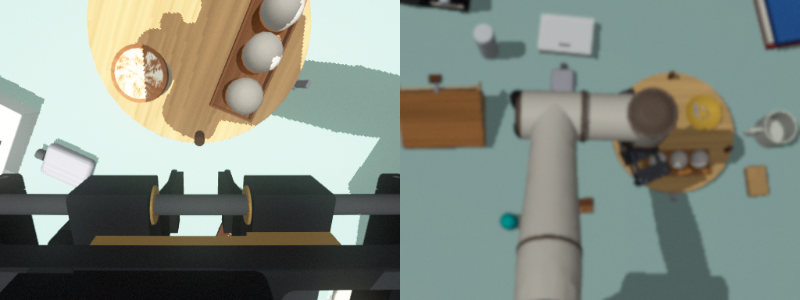

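All three bottles stand in the tray, and peg3's top is at (256,175) in wrist pixels, as expected. I'm descending to push it.

>>> {"op": "drive_tool", "data": {
  "steps": [0,0,0,0.002,0,0.04,0.3,0,0,0,0,0,0.04,0.3,0,0,0,0,0,0.035,0.3,0,0,0,0,0,0.018,0.3,0,0,0,0,0,0.008,0.3,0,0,0,0,0,0,0.3,0,0,0,0,0,0,0.3]
}}

```text
time_s: 22.25
tcp_pos: [0.4917, -0.1624, 0.0839]
ee_rot: [[0.424, -0.906, 0.001], [-0.906, -0.424, -0.0], [0.001, -0.001, -1.0]]
wrist_force: [-0.4, -0.3, 0.1]
gripper_width: 0.3
gripper_force: 0.0
```

>>> {"op": "drive_tool", "data": {
  "steps": [0,0,0.03,0,-0.004,0,0.3,0,0,0.04,0.0001,-0.0054,0,0.3,0,0,0.06,0.0003,-0.0081,0,0.3,0,0,0.07,0.0003,-0.0095,0,0.3,0,0,0.08,0.0004,-0.0108,0,0.3,0,0,0.08,0.0004,-0.0108,0,0.3,0,0,0.08,0.0004,-0.0108,0,0.3,0,0,0.08,0.0004,-0.0108,0,0.3,0,0,0.08,0.0004,-0.0108,0,0.3,0,0,0.06,0.0003,-0.0081,0,0.3]
}}

```text
time_s: 23.08
tcp_pos: [0.5796, -0.1525, 0.0855]
ee_rot: [[-0.224, -0.975, 0.004], [-0.975, 0.224, -0.0], [-0.001, -0.004, -1.0]]
wrist_force: [-0.8, 0.5, 0.6]
gripper_width: 0.299
gripper_force: 0.7
```

Run:
```python
from h import *
s=st();v=s["tcp_pos"][:2]-[.55,-.2835];print(np.hypot(*v),np.degrees(np.arctan2(v[1],v[0])))
```

```text
t 23.08 tcp [ 0.5796 -0.1525  0.0855] yang 167.08 q [  0.7  28.1 -14.5   0.  -47.1 -13.7] w 0.299 gf 0.7 F [-0.8  0.5  0.6]
0.13430015697142636 77.26533190437584
```

>>> {"op": "drive_tool", "data": {
  "steps": [0,0,0.08,0.0004,-0.0108,0.002,0.3,0,0,0.08,0.0004,-0.0108,0,0.3,0,0,0.08,0.0004,-0.0108,0,0.3,0,0,0.08,0.0004,-0.0108,0,0.3,0,0,0.08,0.0004,-0.0108,0,0.3,0,0,0.08,0.0004,-0.0108,0,0.3,0,0,0.08,0.0004,-0.0108,0,0.3,0,0,0.08,0.0004,-0.0108,0,0.3,0,0,0.08,0.0004,-0.0108,0,0.3,0,0,0.08,0.0004,-0.0108,0,0.3]
}}

```text
time_s: 23.92
tcp_pos: [0.6651, -0.2136, 0.0837]
ee_rot: [[-0.855, -0.518, 0.004], [-0.518, 0.855, 0.0], [-0.003, -0.002, -1.0]]
wrist_force: [-0.2, 1.6, -1.1]
gripper_width: 0.299
gripper_force: 0.6
```

>>> {"op": "drive_tool", "data": {
  "steps": [0,0,0.08,0.0004,-0.0108,0,0.3,0,0,0.08,0.0004,-0.0108,0,0.3,0,0,0.08,0.0004,-0.0108,0,0.3,0,0,0.08,0.0004,-0.0108,0,0.3,0,0,0.08,0.0004,-0.0108,0,0.3,0,0,0,0,0,0,0.3,0,0,0,0,0,0,0.3]
}}

```text
time_s: 24.5
tcp_pos: [0.6828, -0.2646, 0.0832]
ee_rot: [[-0.989, -0.149, 0.003], [-0.149, 0.989, -0.001], [-0.003, -0.001, -1.0]]
wrist_force: [-0.4, 0.2, 0.2]
gripper_width: 0.299
gripper_force: 0.0
```

Run:
```python
from h import *
s=st();v=s["tcp_pos"][:2]-[.55,-.2835];print(np.hypot(*v),np.degrees(np.arctan2(v[1],v[0])))
t,_=shot("top","t11");hsv=cv2.cvtColor(t,cv2.COLOR_BGR2HSV)
g=(hsv[...,0]>19)&(hsv[...,0]<30)&(hsv[...,1]>165)&(hsv[...,2]>90)
c,a,m=blob(g,proj("top",[.48,-.31,.05]));w=onz("top",c,.05);v=w[:2]-[.55,-.2835];print(c,a,w,np.hypot(*v),np.degrees(np.arctan2(v[1],v[0])))
```

```text
t 24.5 tcp [ 0.6828 -0.2646  0.0832] yang 98.59 q [ -8.6  39.3   6.8   0.  -57.3 -72.8] w 0.299 gf 0.0 F [-0.4  0.2  0.2]
0.1340887938821532 8.090470920819191
[348.1538 214.7692] [346 213   5   4  13] [ 0.4673 -0.3088  0.05  ] 0.08645122700331545 -162.97406185996502
```

>>> {"op": "drive_tool", "data": {
  "steps": [0,0,0.07,0.0004,-0.0095,0,0.3,0,0,0.07,0.0004,-0.0095,0,0.3,0,0,0.07,0.0004,-0.0095,0,0.3,0,0,0.065,0.0004,-0.0088,0,0.3,0,0,0,0,0,0,0.3,0,0,0,0,0,0,0.3,0,0,0,0,0.003,0,0.3,0,0,0,0,0,-0.04,0.3,0,0,0,0,0,-0.04,0.3,0,0,0,0,0,-0.04,0.3]
}}

```text
time_s: 25.38
tcp_pos: [0.6822, -0.2972, 0.2021]
ee_rot: [[-0.992, 0.123, -0.002], [0.123, 0.992, 0.0], [0.002, -0.0, -1.0]]
wrist_force: [0.6, -1.2, 0.9]
gripper_width: 0.3
gripper_force: 0.0
```

>>> {"op": "drive_tool", "data": {
  "steps": [0,0,0,0.04,0,-0.01,0.3,0,0,0,0.04,0,-0.01,0.3,0,0,0,0.04,0,0,0.3,0,0,0,0.03,0,0,0.3,0,0,0,0,0,0,0.3]
}}

```text
time_s: 25.8
tcp_pos: [0.528, -0.2776, 0.2223]
ee_rot: [[-0.992, 0.125, -0.002], [0.125, 0.992, 0.002], [0.003, 0.001, -1.0]]
wrist_force: [0.3, 0.1, -0.9]
gripper_width: 0.3
gripper_force: 0.0
```

Run:
```python
from h import *
s=st()
im,P=shot("wrist","w12")
```

```text
t 25.8 tcp [ 0.528  -0.2776  0.2223] yang 82.82 q [-12.2  20.2  -5.2  -0.1 -64.8 -84.9] w 0.3 gf 0.0 F [ 0.3  0.1 -0.9]
```

View pics/w12.png

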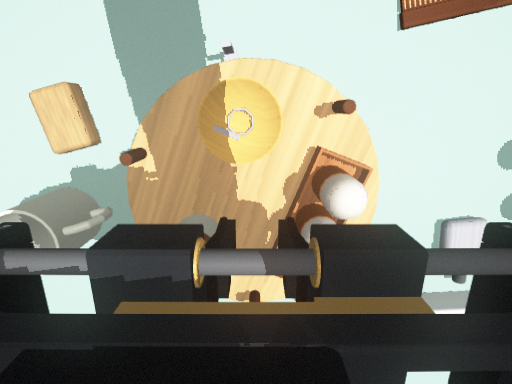

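The dish at (240,122) sits close behind the pointer at (229,46), and the bottles ride upright in the tray. I'll measure the remaining angle.

Run:
```python
from h import *
import pickle
P=pickle.load(open("pics/w12.pkl","rb"));W=lambda u,z:onz("wrist",u,z,P)[:2]
ax=np.array([.55,-.2835]);an=lambda p:(np.degrees(np.arctan2(*(p-ax)[::-1])),np.hypot(*(p-ax)))
print("dish",an(W((240,121),.052)),"ptr",an(W((229,44),.048)))
p=[W((352,106),.082),W((124,158),.082)]
print(an(p[0]),an(p[1]))
d=p[1]-p[0];print(d,np.hypot(*d))
print("flask",W((463,245),.02))
```

```text
dish (np.float64(-177.88817763322825), np.float64(0.0849091029946299)) ptr (np.float64(-178.650863168238), np.float64(0.1615048339177879))
(np.float64(129.00266846048243), np.float64(0.13733229889723042)) (np.float64(-118.01693377105825), np.float64(0.13778228612632978))
[ 0.0217 -0.2284] 0.2293883080370292
flask [ 0.6627 -0.0155]
```

>>> {"op": "drive_tool", "data": {
  "steps": [0,0,-0.087,0,0,-0.02,0.7,0,0,-0.087,0,0,-0.02,0.7,0,0,0,-0.0101,0.0396,0,0.7,0,0,0,-0.0101,0.0396,0,0.7,0,0,0,-0.0101,0.0396,0,0.7,0,0,0,-0.0101,0.0396,0,0.7,0,0,0,-0.0101,0.0396,0,0.7,0,0,0,-0.0101,0.0396,0,0.7,0,0,0,-0.0101,0.0396,0,0.7,0,0,0,-0.0101,0.0396,0,0.7]
}}

```text
time_s: 26.68
tcp_pos: [0.6002, 0.044, 0.2614]
ee_rot: [[-0.999, -0.05, 0.001], [-0.05, 0.999, 0.0], [-0.001, 0.0, -1.0]]
wrist_force: [1.4, 0.1, -0.2]
gripper_width: 0.698
gripper_force: 0.0
```

>>> {"op": "drive_tool", "data": {
  "steps": [0,0,0,-0.0101,0.0396,0,0.7,0,0,0,-0.0101,0.0396,0,0.7,0,0,0,-0.0101,0.0396,0,0.7,0,0,0,-0.0101,0.0396,0,0.7,0,0,0,-0.0101,0.0396,0,0.7,0,0,0,-0.0101,0.0396,0,0.7,0,0,0,-0.03,0,0,0.7,0,0,0,0,0,0,0.7]
}}

```text
time_s: 27.35
tcp_pos: [0.6811, 0.2868, 0.2578]
ee_rot: [[-0.999, -0.052, -0.0], [-0.052, 0.999, -0.001], [0.0, -0.001, -1.0]]
wrist_force: [1.3, -0.7, -0.1]
gripper_width: 0.701
gripper_force: 0.0
```

Run:
```python
from h import *
s=st();
im,P=shot("wrist","w13");E=P["extrinsics"];print("cam rel tool",s["ee_rot"].T@(-E[:3,:3].T@E[:3,3]-s["tcp_pos"]))
print(proj("wrist",[.641,.282,.139],P),proj("wrist",[.492,.378,.03],P),proj("wrist",[.502,.172,.03],P))
```

```text
t 27.35 tcp [0.6811 0.2868 0.2578] yang 93.0 q [  35.3   33.2   21.1    0.   -78.  -122.3] w 0.701 gf 0.0 F [ 1.3 -0.7 -0.1]
cam rel tool [ 0.0742  0.0006 -0.1445]
[253.1115 146.4086] [344.1952   9.0049] [164.7014   8.209 ]
```

View pics/w13.png

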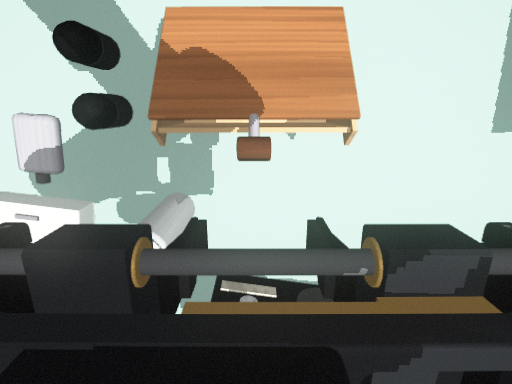

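The knob is at (254,149), within 3 px of the predicted position. The hinge corners at (166,8) and (343,9) match too.

>>> {"op": "drive_tool", "data": {
  "steps": [0,0,0,0.0385,-0.002,0,0.6,0,0,0,0,0,0.04,0.6,0,0,0,0,0,0.04,0.6,0,0,0,0,0,0.024,0.6,0,0,0,0,0,0.01,0.6,0,0,0,0,0,0,0.6,0,0,0,0,0,0,0.6]
}}

```text
time_s: 27.98
tcp_pos: [0.6408, 0.279, 0.1484]
ee_rot: [[-0.999, -0.049, 0.002], [-0.049, 0.999, 0.0], [-0.002, 0.0, -1.0]]
wrist_force: [0.6, 0.5, 1.1]
gripper_width: 0.6
gripper_force: 0.0
```

>>> {"op": "drive_tool", "data": {
  "steps": [0,0,0,0,0,0,0.2,0,0,0,0,0,0,0.2,0,0,0,0,0,0,0.2,0,0,0,0,0,0,0.2,0,0,0,0,0,0,0.2]
}}

```text
time_s: 28.4
tcp_pos: [0.6408, 0.2817, 0.1485]
ee_rot: [[-0.999, -0.049, 0.004], [-0.049, 0.999, 0.006], [-0.004, 0.006, -1.0]]
wrist_force: [0.3, 6.4, -0.3]
gripper_width: 0.341
gripper_force: 30.0
```

Run:
```python
from h import *
s=st()
h=np.array([.497,.275,.032]);e=np.array([.9986,.052,0]);
p=s["tcp_pos"];x=(p-h)@e;z=p[2]-h[2];print(np.hypot(x,z),np.degrees(np.arctan2(z,x)))
a0=36.3;R=.18;off0=p-(h+R*(np.cos(np.radians(a0))*e+[0,0,np.sin(np.radians(a0))]));print("off",off0)
prev=p
for a in np.arange(a0+6,a0+96,6):
    q=h+R*(np.cos(np.radians(a))*e+[0,0,np.sin(np.radians(a))])+off0
    d=s["ee_rot"].T@(q-prev);prev=q;print(round(a,1),d)
```

```text
t 28.4 tcp [0.6408 0.2817 0.1485] yang 92.79 q [  36.9   33.     5.    -0.2  -61.6 -124. ] w 0.341 gf 30.0 F [ 0.3  6.4 -0.3]
0.18520719344669845 38.981224396755046
off [-0.001  -0.0009  0.0099]
42.3 [ 0.0119  0.     -0.0146]
48.3 [ 0.0133  0.     -0.0133]
54.3 [ 0.0147  0.     -0.0118]
60.3 [ 0.0158  0.     -0.0103]
66.3 [ 0.0168 -0.     -0.0085]
72.3 [ 0.0176 -0.     -0.0067]
78.3 [ 0.0182 -0.     -0.0049]
84.3 [ 0.0186 -0.     -0.0029]
90.3 [ 0.0188 -0.0001 -0.001 ]
96.3 [ 0.0188 -0.0001  0.001 ]
102.3 [ 0.0186 -0.0001  0.003 ]
108.3 [ 0.0182 -0.0001  0.0049]
114.3 [ 0.0176 -0.0001  0.0068]
120.3 [ 0.0168 -0.0001  0.0086]
126.3 [ 0.0158 -0.0001  0.0103]
132.3 [ 0.0146 -0.0001  0.0119]
```

>>> {"op": "drive_tool", "data": {
  "steps": [0,0,0,0.0119,0,-0.0146,0.2,0,0,0,0.0133,0,-0.0133,0.2,0,0,0,0.0147,0,-0.0118,0.2,0,0,0,0.0158,0,-0.0103,0.2,0,0,0,0.0168,0,-0.0085,0.2,0,0,0,0.0176,0,-0.0067,0.2,0,0,0,0.0182,0,-0.0049,0.2,0,0,0,0.0186,0,-0.0029,0.2]
}}

```text
time_s: 29.07
tcp_pos: [0.5121, 0.2747, 0.2185]
ee_rot: [[-0.999, -0.048, -0.0], [-0.048, 0.999, 0.004], [0.0, 0.004, -1.0]]
wrist_force: [1.6, 6.2, -13.3]
gripper_width: 0.346
gripper_force: 30.0
```

>>> {"op": "drive_tool", "data": {
  "steps": [0,0,0,0.0188,0,-0.001,0.2,0,0,0,0.0188,0,0.001,0.2,0,0,0,0.0186,0,0.003,0.2,0,0,0,0.0182,0,0.0049,0.2,0,0,0,0.0176,0,0.0068,0.2,0,0,0,0.0168,0,0.0086,0.2,0,0,0,0.0158,0,0.0103,0.2,0,0,0,0.008,0,0.0062,0.2,0,0,0,0,0,0,0.2,0,0,0,0,0,0,0.2]
}}

```text
time_s: 29.9
tcp_pos: [0.3812, 0.2676, 0.1808]
ee_rot: [[-0.999, -0.049, 0.002], [-0.049, 0.999, 0.003], [-0.002, 0.003, -1.0]]
wrist_force: [2.8, 3.7, -3.4]
gripper_width: 0.341
gripper_force: 30.0
```

Run:
```python
from h import *
s=st()
h=np.array([.497,.275,.032]);e=np.array([.9986,.052,0]);
p=s["tcp_pos"]-[-.001,-.0009,.0099];x=(p-h)@e;z=p[2]-h[2];print(np.hypot(x,z),np.degrees(np.arctan2(z,x)))
```

```text
t 29.9 tcp [0.3812 0.2676 0.1808] yang 92.79 q [  55.1    9.8  -26.4   -0.   -53.6 -142.3] w 0.341 gf 30.0 F [ 2.8  3.7 -3.4]
0.180303873589718 129.60587104196583
```

>>> {"op": "drive_tool", "data": {
  "steps": [0,0,0,0,0,0,0.6,0,0,0,0,0,0,0.6,0,0,0,0,0,0,0.6,0,0,0,0,0,-0.03,0.6,0,0,0,0,0,-0.04,0.7,0,0,0,0,0,-0.04,0.85,0,0,0,-0.04,0,0,0.9,0,0,0,-0.04,0,0,0.9,0,0,0,-0.04,0,0,0.9]
}}

```text
time_s: 30.65
tcp_pos: [0.5018, 0.2715, 0.2922]
ee_rot: [[-0.999, -0.048, 0.001], [-0.048, 0.999, 0.001], [-0.001, 0.001, -1.0]]
wrist_force: [-0.7, 1.4, 0.1]
gripper_width: 0.866
gripper_force: 0.0
```

>>> {"op": "drive_tool", "data": {
  "steps": [0,0,0,-0.03,-0.028,0,0.9,0,0,0,-0.03,-0.028,0,0.9,0,0,0,-0.03,-0.028,0,0.9,0,0,0,-0.03,-0.028,0,0.9,0,0,0,-0.03,-0.028,0,0.9,0,0,0,-0.03,-0.028,0,0.9,0,0,0,-0.015,-0.038,0,0.9,0,0,0,0,-0.04,0,0.9,0,0,0,0,-0.02,0,0.9,0,0,0,0,0,0,0.9]
}}

```text
time_s: 31.48
tcp_pos: [0.7079, 0.01, 0.2896]
ee_rot: [[-0.999, -0.041, -0.003], [-0.041, 0.999, -0.001], [0.003, -0.001, -1.0]]
wrist_force: [0.5, 1.1, -0.2]
gripper_width: 0.899
gripper_force: 0.0
```

Run:
```python
from h import *
s=st()
im,P=shot("wrist","w14");hsv=cv2.cvtColor(im,cv2.COLOR_BGR2HSV)
p=proj("wrist",[.666,-.010,.02],P);print(p)
x,y=p.astype(int);print(hsv[y-25:y+26:10,x],hsv[y,x-40:x+41:10])
```

```text
t 31.48 tcp [0.7079 0.01   0.2896] yang 92.37 q [  13.9   29.2   18.8    0.   -79.7 -101.5] w 0.899 gf 0.0 F [ 0.5  1.1 -0.2]
[243.5097 131.5104]
[[111   9 191]
 [111   8 227]
 [120   7 228]
 [126   6 229]
 [124   8 225]
 [114   6 224]] [[ 79  47 145]
 [ 80  45 143]
 [ 80  26 117]
 [116   9 226]
 [120   4 228]
 [120   6 222]
 [ 95  15 183]
 [ 82  30 233]
 [ 82  32 230]]
```

Run:
```python
from h import *
import pickle
im=cv2.imread("pics/w14.png");P=pickle.load(open("pics/w14.pkl","rb"));hsv=cv2.cvtColor(im,cv2.COLOR_BGR2HSV)
g=((hsv[...,1]<20)&(hsv[...,2]>120)).astype(np.uint8);g=cv2.morphologyEx(g,cv2.MORPH_OPEN,np.ones((7,7)))
c,t,m=blob(g,(243,131));print(c,t)
cnt=max(cv2.findContours(m.astype(np.uint8),cv2.RETR_EXTERNAL,cv2.CHAIN_APPROX_NONE)[0],key=len)[:,0].astype(float)
w=np.array([onz("wrist",q,.018,P)[:2] for q in cnt]);R=cv2.minAreaRect((w*1000).astype(np.float32));print(R)
x,y=map(int,c)
cv2.imwrite("pics/w14c.png",cv2.resize(im[40:240,130:370],(720,600)))
s=r.sense()
```

```text
[243.6032 132.0455] [ 224  105   41   56 2112]
((668.6502685546875, -9.680261611938477), (77.8592529296875, 56.35743713378906), 0.6819911003112793)
```

View pics/w14c.png

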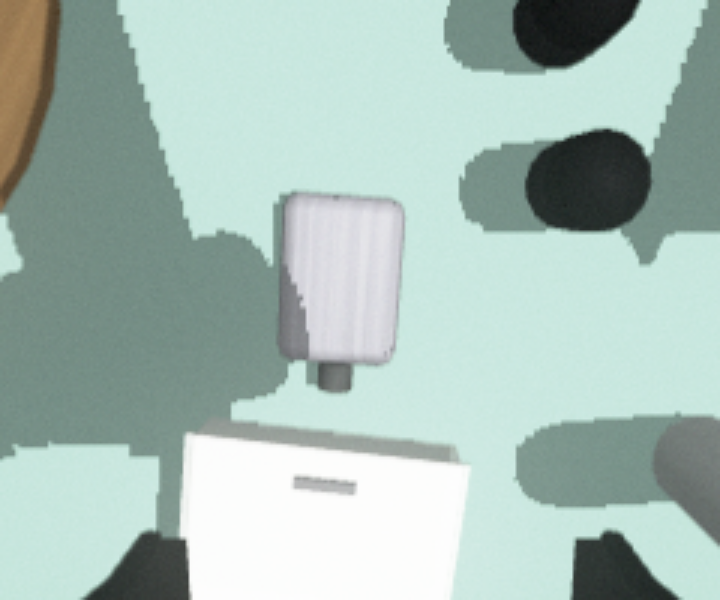

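The flask is at (0.6685, −0.010), 78×56 mm with a yaw of 0.7°, which fits the given size. A black look-alike stands close to where the gripper body would come down. So I'll grip the flask near its middle, set it down in open space, and regrip it near its rear end. That also clears the case's side walls.

>>> {"op": "drive_tool", "data": {
  "steps": [0,0,0.03,0.032,-0.0185,0,0.85,0,0,0,0,0,0.04,0.85,0,0,0,0,0,0.04,0.85,0,0,0,0,0,0.04,0.85,0,0,0,0,0,0.04,0.85,0,0,0,0,0,0.04,0.85,0,0,0,0,0,0.02,0.85,0,0,0,0,0,0.01,0.85,0,0,0,0,0,0,0.85,0,0,0,0,0,0,0.85]
}}

```text
time_s: 32.37
tcp_pos: [0.6779, -0.0038, 0.0614]
ee_rot: [[-1.0, -0.019, 0.001], [-0.019, 1.0, -0.0], [-0.001, -0.0, -1.0]]
wrist_force: [-0.9, 0.9, 0.3]
gripper_width: 0.849
gripper_force: 0.0
```

Run:
```python
from h import *
s=st();print(off(s,[.6765,-.0097,.024]))
```

```text
t 32.37 tcp [ 0.6779 -0.0038  0.0614] yang 91.09 q [  13.3   36.1   -3.4    0.   -50.4 -102.3] w 0.849 gf 0.0 F [-0.9  0.9  0.3]
[ 0.0016 -0.0059  0.0374]
```

>>> {"op": "drive_tool", "data": {
  "steps": [0,0,0,0.0015,-0.006,0.018,0.85,0,0,0,0,0,0.012,0.85,0,0,0,0,0,0.007,0.85,0,0,0,0,0,0,0.85,0,0,0,0,0,0,0.85]
}}

```text
time_s: 32.78
tcp_pos: [0.6761, -0.0102, 0.0239]
ee_rot: [[-1.0, -0.018, 0.001], [-0.018, 1.0, -0.0], [-0.001, -0.0, -1.0]]
wrist_force: [0.4, 0.4, -0.5]
gripper_width: 0.848
gripper_force: 0.0
```

>>> {"op": "drive_tool", "data": {
  "steps": [0,0,0,0,0,0,0.5,0,0,0,0,0,0,0.5,0,0,0,0,0,0,0.5,0,0,0,0,0,0,0.5,0,0,0,0,0,0,0.5]
}}

```text
time_s: 33.2
tcp_pos: [0.6763, -0.0105, 0.0242]
ee_rot: [[-1.0, -0.018, 0.001], [-0.018, 1.0, -0.0], [-0.001, -0.0, -1.0]]
wrist_force: [-0.4, 0.0, 2.9]
gripper_width: 0.665
gripper_force: 29.8
```

>>> {"op": "drive_tool", "data": {
  "steps": [0,0,0,0,0,-0.03,0.5,0,0,0,0,0,-0.04,0.5,0,0,0,0,0,-0.04,0.5,0,0,0,0.0376,-0.002,0,0.5,0,0,0,0.0376,-0.002,0,0.5,0,0,0,0.0376,-0.002,0,0.5,0,0,0,0.0376,-0.002,0,0.5,0,0,0,0.0376,-0.002,0,0.5,0,0,0,0,0,0,0.5,0,0,0,0,0,0,0.5]
}}

```text
time_s: 34.03
tcp_pos: [0.4852, -0.0242, 0.1333]
ee_rot: [[-1.0, -0.018, -0.002], [-0.018, 1.0, 0.0], [0.002, 0.0, -1.0]]
wrist_force: [1.2, 0.9, -2.5]
gripper_width: 0.667
gripper_force: 29.8
```

>>> {"op": "drive_tool", "data": {
  "steps": [0,0,0,0,0,0.04,0.5,0,0,0,0,0,0.035,0.5,0,0,0,0,0,0.018,0.5,0,0,0,0,0,0.01,0.5,0,0,0,0,0,0.004,0.5,0,0,0,0,0,0,0.5,0,0,0,0,0,0,0.5]
}}

```text
time_s: 34.62
tcp_pos: [0.4892, -0.0235, 0.0267]
ee_rot: [[-1.0, -0.018, 0.001], [-0.018, 1.0, 0.0], [-0.001, 0.0, -1.0]]
wrist_force: [0.5, 0.1, -2.5]
gripper_width: 0.665
gripper_force: 29.8
```

>>> {"op": "drive_tool", "data": {
  "steps": [0,0,0,0,0,0.002,0.5,0,0,0,0,0,0,0.5,0,0,0,0,0,0,0.85,0,0,0,0,0,0,0.85,0,0,0,0,0,0,0.85,0,0,0,0.016,0,0,0.85,0,0,0,0.016,0,0,0.85,0,0,0,0,0,0,0.85,0,0,0,0,0,0,0.85]
}}

```text
time_s: 35.37
tcp_pos: [0.456, -0.0243, 0.0248]
ee_rot: [[-1.0, -0.019, 0.001], [-0.019, 1.0, 0.0], [-0.001, 0.0, -1.0]]
wrist_force: [1.0, 0.5, 0.2]
gripper_width: 0.848
gripper_force: 0.0
```

>>> {"op": "drive_tool", "data": {
  "steps": [0,0,0,0,0,0,0.5,0,0,0,0,0,0,0.5,0,0,0,0,0,0,0.5,0,0,0,0,0,0,0.5,0,0,0,0,0,0,0.5]
}}

```text
time_s: 35.78
tcp_pos: [0.4567, -0.0241, 0.0245]
ee_rot: [[-1.0, -0.018, 0.001], [-0.018, 1.0, 0.0], [-0.001, 0.0, -1.0]]
wrist_force: [0.6, 0.4, 1.2]
gripper_width: 0.663
gripper_force: 29.9
```

Run:
```python
from h import *
import pickle
P=pickle.load(open("pics/w13.pkl","rb"))
h=np.array([.497,.275,0]);e=np.array([.9986,.052,0]);n=np.array([-.052,.9986,0])
for u,z in(((163,143),0),((350,143),0),((152,124),.112),((357,124),.112),((166,8),.032),((343,9),.032),((150,117),.117),((358,117),.117)):
    w=onz("wrist",u,z,P);print(u,z,w,"along",(w-h)@e,"lat",(w-h)@n)
s=st();ct=h+.065*e
t=ct-.033*e;t[2]=.15;print("target",t,off(s,t))
```

```text
(163, 143) 0 [0.6608 0.1555 0.    ] along 0.1573334394050455 lat -0.12788829781532143
(350, 143) 0 [0.647  0.4157 0.    ] along 0.15709048850456483 lat 0.13268649074016814
(152, 124) 0.112 [0.6276 0.1809 0.112 ] along 0.12555204450385893 lat -0.10077798622408204
(357, 124) 0.112 [0.6169 0.3832 0.112 ] along 0.12538320733132124 lat 0.10184698032857044
(166, 8) 0.032 [0.5023 0.1741 0.032 ] along 2.420428958025897e-05 lat -0.1010420119558698
(343, 9) 0.032 [0.4927 0.3761 0.032 ] along 0.0009545297489790931 lat 0.10120921341615798
(150, 117) 0.117 [0.6207 0.181  0.117 ] along 0.11867721089607602 lat -0.1002950433912313
(358, 117) 0.117 [0.6101 0.3815 0.117 ] along 0.11851718578412125 lat 0.1004901475385916
t 35.78 tcp [ 0.4567 -0.0241  0.0245] yang 91.02 q [  17.4   23.2  -37.6    0.   -29.2 -106.4] w 0.663 gf 29.9 F [0.6 0.4 1.2]
target [0.529  0.2767 0.15  ] [-0.0778  0.2995 -0.1254]
```

>>> {"op": "drive_tool", "data": {
  "steps": [0,0,0,0,0,-0.025,0.5,0,0,0,0,0,-0.04,0.5,0,0,0,0,0,-0.04,0.5,0,0,0,0,0,-0.02,0.5,0,0,0,0,0,0,0.5]
}}

```text
time_s: 36.2
tcp_pos: [0.4588, -0.0238, 0.154]
ee_rot: [[-1.0, -0.019, 0.01], [-0.019, 1.0, 0.002], [-0.01, 0.002, -1.0]]
wrist_force: [1.1, 1.8, -2.0]
gripper_width: 0.666
gripper_force: 29.9
```

>>> {"op": "drive_tool", "data": {
  "steps": [0,0,0,-0.0097,0.0374,0,0.5,0,0,0,-0.0097,0.0374,0,0.5,0,0,0,-0.0097,0.0374,0,0.5,0,0,0,-0.0097,0.0374,0,0.5,0,0,0,-0.0097,0.0374,0,0.5,0,0,0,-0.0097,0.0374,0,0.5,0,0,0,-0.0097,0.0374,0,0.5,0,0,0,-0.0097,0.0374,0,0.5,0,0,-0.034,0,0,0,0.5,0,0,0,0,0,0,0.5]
}}

```text
time_s: 37.03
tcp_pos: [0.5273, 0.2776, 0.1465]
ee_rot: [[-0.999, -0.054, -0.004], [-0.054, 0.999, -0.003], [0.004, -0.002, -1.0]]
wrist_force: [0.1, -0.6, -2.0]
gripper_width: 0.662
gripper_force: 29.9
```

Run:
```python
from h import *
s=st();print(off(s,[.529,.2767,.0325]))
```

```text
t 37.03 tcp [0.5273 0.2776 0.1465] yang 93.11 q [  43.3   24.1  -11.    -0.1  -55.2 -130.1] w 0.662 gf 29.9 F [ 0.1 -0.6 -2. ]
[-0.0021 -0.0007  0.114 ]
```

>>> {"op": "drive_tool", "data": {
  "steps": [0,0,0,-0.001,-0.001,0.03,0.5,0,0,0,0,0,0.03,0.5,0,0,0,0,0,0.02,0.5,0,0,0,0,0,0.01,0.5,0,0,0,0,0,0,0.5,0,0,0,0,0,0,0.5]
}}

```text
time_s: 37.53
tcp_pos: [0.5293, 0.2745, 0.0592]
ee_rot: [[-0.999, -0.051, -0.001], [-0.051, 0.999, -0.001], [0.001, -0.001, -1.0]]
wrist_force: [-0.4, 0.1, -2.1]
gripper_width: 0.668
gripper_force: 29.9
```

>>> {"op": "drive_tool", "data": {
  "steps": [0,0,0,0,0.001,0.013,0.5,0,0,0,0,0,0.008,0.5,0,0,0,0,0,0.005,0.5,0,0,0,0,0,0,0.5,0,0,0,0,0,0,0.5]
}}

```text
time_s: 37.95
tcp_pos: [0.5294, 0.2763, 0.0338]
ee_rot: [[-0.999, -0.052, 0.0], [-0.052, 0.999, 0.0], [-0.0, 0.0, -1.0]]
wrist_force: [0.6, 0.2, -2.4]
gripper_width: 0.664
gripper_force: 29.9
```

>>> {"op": "drive_tool", "data": {
  "steps": [0,0,0,0,0,0.004,0.5,0,0,0,0,0,0,0.5,0,0,0,0,0,0,0.5,0,0,0,0,0,0,0.85,0,0,0,0,0,0,0.85,0,0,0,0,0,0,0.85,0,0,0,0,0,-0.03,0.85,0,0,0,0,0,-0.04,0.85,0,0,0,0,0,-0.04,0.85,0,0,0,0,0,-0.04,0.85]
}}

```text
time_s: 38.78
tcp_pos: [0.529, 0.276, 0.1813]
ee_rot: [[-0.999, -0.052, -0.0], [-0.052, 0.999, -0.0], [0.0, -0.0, -1.0]]
wrist_force: [0.4, 1.1, 0.2]
gripper_width: 0.85
gripper_force: 0.0
```

>>> {"op": "drive_tool", "data": {
  "steps": [0,0,0,0,0,-0.04,0.85,0,0,0,-0.04,0,-0.04,0.85,0,0,0,-0.04,0,0,0.85,0,0,0,-0.02,0,0,0.85,0,0,0,0,0,0,0.85]
}}

```text
time_s: 39.2
tcp_pos: [0.6217, 0.2807, 0.2484]
ee_rot: [[-0.999, -0.049, 0.002], [-0.049, 0.999, 0.001], [-0.002, 0.001, -1.0]]
wrist_force: [-0.5, 0.8, -0.6]
gripper_width: 0.85
gripper_force: 0.0
```

Run:
```python
from h import *
s=st()
im,P=shot("wrist","w15");hsv=cv2.cvtColor(im,cv2.COLOR_BGR2HSV)
p=proj("wrist",[.554,.278,.025],P);print(p)
g=((hsv[...,1]<22)&(hsv[...,2]>60)).astype(np.uint8);g=cv2.morphologyEx(g,cv2.MORPH_OPEN,np.ones((5,5)))
c,t,m=blob(g,p);print(c,t)
cnt=max(cv2.findContours(m.astype(np.uint8),cv2.RETR_EXTERNAL,cv2.CHAIN_APPROX_NONE)[0],key=len)[:,0].astype(float)
w=np.array([onz("wrist",q,.024,P)[:2] for q in cnt]);print(cv2.minAreaRect((w*1000).astype(np.float32)))
k=proj("wrist",[.380,.269,.170],P);print("knob px",k)
```

```text
t 39.2 tcp [0.6217 0.2807 0.2484] yang 92.84 q [  37.9   27.4   10.     0.   -72.5 -125. ] w 0.85 gf 0.0 F [-0.5  0.8 -0.6]
[256.439  112.9585]
[256.4438 111.358 ] [ 234   80   46   65 2866]
((553.9592895507812, 277.9490051269531), (76.90670013427734, 56.0831413269043), 2.8589534759521484)
knob px [ 256.0153 -182.4441]
```

>>> {"op": "drive_tool", "data": {
  "steps": [0,0,0,0,0,-0.025,0.6,0,0,0,0.04,0,0,0.6,0,0,0,0.04,0,0,0.6,0,0,0,0.04,0,0,0.6,0,0,0,0.04,0,0,0.6,0,0,0,0.04,0,0,0.6,0,0,0,0.04,0,0,0.6,0,0,0,0,0,0,0.6,0,0,0,0,0,0,0.6]
}}

```text
time_s: 40.0
tcp_pos: [0.3766, 0.2678, 0.2747]
ee_rot: [[-0.998, -0.055, 0.001], [-0.055, 0.998, 0.001], [-0.001, 0.001, -1.0]]
wrist_force: [-0.3, 0.1, -0.1]
gripper_width: 0.599
gripper_force: 0.0
```

Run:
```python
from h import *
s=st();print(off(s,[.3812,.2676,.179]))
```

```text
t 40.0 tcp [0.3766 0.2678 0.2747] yang 93.17 q [  55.7    4.4  -18.1   -0.   -67.4 -142.5] w 0.599 gf 0.0 F [-0.3  0.1 -0.1]
[-0.0045 -0.0006  0.0957]
```

>>> {"op": "drive_tool", "data": {
  "steps": [0,0,0,-0.0035,0,0.035,0.6,0,0,0,0,0,0.035,0.6,0,0,0,0,0,0.018,0.6,0,0,0,0,0,0.01,0.6,0,0,0,0,0,0,0.6,0,0,0,0,0,0,0.2,0,0,0,0,0,0,0.2,0,0,0,0,0,0,0.2,0,0,0,0,0,0,0.2,0,0,0,0,0,0,0.2]
}}

```text
time_s: 40.83
tcp_pos: [0.3824, 0.2678, 0.1763]
ee_rot: [[-0.999, -0.052, -0.0], [-0.052, 0.999, -0.001], [0.0, -0.001, -1.0]]
wrist_force: [-0.9, -2.9, 1.7]
gripper_width: 0.344
gripper_force: 30.0
```

Run:
```python
from h import *
s=st()
h=np.array([.497,.275,.032]);e=np.array([.9986,.052,0]);
p=s["tcp_pos"];K=lambda a:h+.18*(np.cos(np.radians(a))*e+[0,0,np.sin(np.radians(a))])
off0=p-K(129.6);print(off0);prev=p
for a in np.r_[np.arange(123.6,37,-6),36.0]:
    q=K(a)+off0;d=s["ee_rot"].T@(q-prev);prev=q;print(round(a,1),d,q)
```

```text
t 40.83 tcp [0.3824 0.2678 0.1763] yang 92.97 q [  55.1   10.3  -26.5    0.1  -53.3 -142.1] w 0.344 gf 30.0 F [-0.9 -2.9  1.7]
[-0.0001 -0.0012  0.0056]
123.6 [-0.0151 -0.     -0.0112] [0.3975 0.2686 0.1876]
117.6 [-0.0162 -0.     -0.0096] [0.4137 0.2694 0.1971]
111.6 [-0.0171 -0.     -0.0078] [0.4308 0.2703 0.205 ]
105.6 [-0.0179 -0.     -0.006 ] [0.4486 0.2712 0.211 ]
99.6 [-0.0184 -0.     -0.0041] [0.467  0.2722 0.2151]
93.6 [-0.0187 -0.     -0.0022] [0.4856 0.2732 0.2173]
87.6 [-0.0188  0.     -0.0002] [0.5045 0.2741 0.2175]
81.6 [-0.0188  0.      0.0018] [0.5232 0.2751 0.2157]
75.6 [-0.0185  0.      0.0037] [0.5416 0.2761 0.212 ]
69.6 [-0.018   0.      0.0056] [0.5596 0.277  0.2063]
63.6 [-0.0173  0.      0.0075] [0.5769 0.2779 0.1989]
57.6 [-0.0164  0.      0.0092] [0.5932 0.2788 0.1896]
51.6 [-0.0154  0.      0.0109] [0.6086 0.2796 0.1787]
45.6 [-0.0141  0.      0.0125] [0.6227 0.2803 0.1662]
39.6 [-0.0128  0.      0.0139] [0.6354 0.281  0.1524]
36.0 [-0.0069  0.      0.0089] [0.6424 0.2813 0.1434]
```

>>> {"op": "drive_tool", "data": {
  "steps": [0,0,0,-0.0151,0,-0.0112,0.2,0,0,0,-0.0162,0,-0.0096,0.2,0,0,0,-0.0171,0,-0.0078,0.2,0,0,0,-0.0179,0,-0.006,0.2,0,0,0,-0.0184,0,-0.0041,0.2,0,0,0,-0.0187,0,-0.0022,0.2,0,0,0,-0.0188,0,-0.0002,0.2,0,0,0,-0.0188,0,0.0018,0.2,0,0,0,-0.0185,0,0.0037,0.2]
}}

```text
time_s: 41.58
tcp_pos: [0.5416, 0.2764, 0.2121]
ee_rot: [[-0.999, -0.052, -0.002], [-0.052, 0.999, -0.001], [0.002, -0.001, -1.0]]
wrist_force: [-2.1, -0.2, 1.3]
gripper_width: 0.337
gripper_force: 30.0
```

>>> {"op": "drive_tool", "data": {
  "steps": [0,0,0,-0.018,0,0.0056,0.2,0,0,0,-0.0173,0,0.0075,0.2,0,0,0,-0.0164,0,0.0092,0.2,0,0,0,-0.0154,0,0.0109,0.2,0,0,0,-0.0141,0,0.0125,0.2,0,0,0,-0.0128,0,0.0139,0.2,0,0,0,-0.005,0,0.007,0.2,0,0,0,0,0,0,0.2,0,0,0,0,0,0,0.2]
}}

```text
time_s: 42.33
tcp_pos: [0.6424, 0.282, 0.1458]
ee_rot: [[-0.999, -0.052, 0.004], [-0.052, 0.999, 0.001], [-0.004, 0.001, -1.0]]
wrist_force: [5.9, -2.6, 1.5]
gripper_width: 0.341
gripper_force: 30.0
```

Run:
```python
from h import *
s=st();print(off(s,[.6424,.2813,.1434]))
h=np.array([.497,.275,.032]);e=np.array([.9986,.052,0]);
p=s["tcp_pos"]-[0,-.0012,.0056]-h;print(np.degrees(np.arctan2(p[2],p@e)))
```

```text
t 42.33 tcp [0.6424 0.282  0.1458] yang 92.98 q [  36.9   33.3    5.     0.1  -61.5 -124. ] w 0.341 gf 30.0 F [ 5.9 -2.6  1.5]
[ 0.     -0.0007  0.0024]
36.617307846147604
```

>>> {"op": "drive_tool", "data": {
  "steps": [0,0,0,0,0,0.003,0.2,0,0,0,0,0,0.003,0.2,0,0,0,0,0,0,0.2,0,0,0,0,0,0,0.2]
}}

```text
time_s: 42.67
tcp_pos: [0.6432, 0.2821, 0.1445]
ee_rot: [[-0.999, -0.053, 0.009], [-0.053, 0.999, 0.002], [-0.009, 0.001, -1.0]]
wrist_force: [3.7, -3.2, 11.9]
gripper_width: 0.344
gripper_force: 30.0
```

>>> {"op": "drive_tool", "data": {
  "steps": [0,0,0,0,0,-0.004,0.2,0,0,0,0,0,0,0.6,0,0,0,0,0,0,0.6,0,0,0,0,0,0,0.6,0,0,0,0,0,-0.03,0.6,0,0,0,0,0,-0.04,0.6,0,0,0,0,0,-0.04,0.6,0,0,0,-0.04,0,0,0.6,0,0,0,0,0,0,0.6,0,0,0,0,0,0,0.6]
}}

```text
time_s: 43.5
tcp_pos: [0.6806, 0.2845, 0.2504]
ee_rot: [[-0.999, -0.051, -0.003], [-0.051, 0.999, -0.001], [0.003, -0.0, -1.0]]
wrist_force: [-0.3, -0.2, -1.2]
gripper_width: 0.602
gripper_force: 0.0
```

Run:
```python
from h import *
s=st();im,P=shot("wrist","w16");hsv=cv2.cvtColor(im,cv2.COLOR_BGR2HSV)
import pickle
def knob(im,P,p):
    x,y=map(int,p);hsv=cv2.cvtColor(im,cv2.COLOR_BGR2HSV);g=(hsv[...,0]<20)&(hsv[...,1]>120)&(hsv[...,2]<130);g[:y-14]=0
    return blob(g,p)[:2]
p=proj("wrist",[.642,.2823,.139],P);print(p,knob(im,P,p))
P0=pickle.load(open("pics/w13.pkl","rb"));i0=cv2.imread("pics/w13.png");p=proj("wrist",[.642,.2823,.139],P0);print("ref",p,knob(i0,P0,p))
# top: difference vs start around bystanders
t,_=shot("top","t16");t0=cv2.imread("pics/top0.png");hsv=cv2.cvtColor(t,cv2.COLOR_BGR2HSV)
for nm,q in(("pointer",[.388,-.288,.04]),("dish",[.465,-.287,.05])):print(nm,proj("top",q))
g=(hsv[...,0]>19)&(hsv[...,0]<30)&(hsv[...,1]>150)&(hsv[...,2]>90)
c,a,m=blob(g,proj("top",[.465,-.287,.05]));w=onz("top",c,.05)[:2]-[.55,-.2835];print(c,a,np.hypot(*w),np.degrees(np.arctan2(w[1],w[0])))
d=cv2.absdiff(t,t0).max(2)
for nm,q in(("comb",[.36,0,.005]),("acr",[.77,-.02,.04]),("spray",[.74,.177,.08]),("mug",[.555,-.517,.05]),("tin",[.43,.49,.02]),("soap",[.433,-.492,.03])):
    u,v=proj("top",q).astype(int);print(nm,(d[v-15:v+16,u-15:u+16]>40).mean().round(3))
```

```text
t 43.5 tcp [0.6806 0.2845 0.2504] yang 92.93 q [  35.2   33.3   20.3   -0.1  -77.2 -122.2] w 0.602 gf 0.0 F [-0.3 -0.2 -1.2]
[255.6799 149.6724] (array([154.3636, 246.0909]), array([153, 244,   4,   6,  11], dtype=int32))
ref [253.3847 147.5198] (array([138.625, 249.5  ]), array([137, 245,   5,   9,  16], dtype=int32))
pointer [341.7012 237.9725]
dish [341.8336 215.296 ]
[342.0526 215.8421] [340 214   5   5  19] 0.08697156386218709 -177.20166786482523
comb 0.306
acr 0.084
spray 0.13
mug 0.0
tin 0.43
soap 0.0
```

Run:
```python
from h import *
import pickle
P=pickle.load(open("pics/w16.pkl","rb"));P0=pickle.load(open("pics/w13.pkl","rb"));i=cv2.imread("pics/w16.png");i0=cv2.imread("pics/w13.png")
T=i0[130:165,232:276];R=cv2.matchTemplate(i[100:200,200:310],T,cv2.TM_CCOEFF_NORMED);_,v,_,l=cv2.minMaxLoc(R)
print(v,"knob px",200+l[0]+22,100+l[1]+19,"pred if same place",proj("wrist",onz("wrist",(254,149),.139,P0),P))
t=cv2.imread("pics/t16.png");hsv=cv2.cvtColor(t,cv2.COLOR_BGR2HSV)
g=((hsv[...,1]<50)&(hsv[...,2]>110)).astype(np.uint8)
n,l,s,c=cv2.connectedComponentsWithStats(g)
ax=np.array([.55,-.2835]);a=np.radians(-177.9-120);u=np.array([np.cos(a),np.sin(a)]);tv=np.array([-u[1],u[0]])
for k in(-.049,0,.049):
    q=ax+.078*u+k*tv;p=proj("top",[*q,.108]);j=min(range(1,n),key=lambda j:np.hypot(*(c[j]-p)) if s[j,4]>20 else 1e9);w=onz("top",c[j],.108)[:2]-ax-.078*u;print(p,c[j],s[j],"tray radial/tang",w@u,w@tv)
for nm,uv,w in(("comb",(412,382),(50,22)),("acr",(416,193),(44,36)),("spray",(328,200),(26,34)),("tin",(188,353),(30,30))):
    x,y=[int(z/1.5625) for z in uv];w=[int(z/1.5625)+2 for z in w];t0=cv2.imread("pics/top0.png")
    T=t0[y-w[1]//1:y+w[1],x-w[0]:x+w[0]];R=cv2.matchTemplate(t[y-w[1]-15:y+w[1]+15,x-w[0]-15:x+w[0]+15],T,cv2.TM_CCOEFF_NORMED);_,v,_,L=cv2.minMaxLoc(R);print(nm,round(v,2),L[0]-15,L[1]-15)
```

```text
0.9617312550544739 knob px 256 153 pred if same place [256.3101 151.1881]
[329.946  164.2841] [330.6476 164.0571] [325 159  12  11 105] tray radial/tang -0.0016999383457337626 -0.05085879955274529
[323.147  176.7083] [321.0364 183.7864] [312 173  19  22 220] tray radial/tang -0.0051529668592446955 0.024783045203647505
[316.2683 189.2662] [321.0364 183.7864] [312 173  19  22 220] tray radial/tang -0.0051529668592446955 0.024783045203647505
comb 0.76 0 0
acr 0.86 0 0
spray 0.7 3 -1
tin 0.34 15 15
```

```bash
python3 -c "
from station import r
print(r.finish_job())"
```

```text
the job is handed in; nothing more can be done
None
```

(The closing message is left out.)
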